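# Set the resin doser's slide gate with the setting bar

### The job

Set the slide gate of the empty resin doser to an opening of 30 mm: by its ball knob, pull the stiff gate out to about 40 mm (the fourth line) and never past 50 mm, where it would leave its guides. Lay the steel setting bar by its grip on the drawn-out gate plate, long side across the middle of the gate and flush against the front face of the frame, then push the gate back in until its upturned lip rests against the bar, and leave it so. Do not disturb the mounted specimen, the brush or the resin jar.

Things in the scene. Friction and masses are not known exactly. Their poses are not given: they have to be found in the camera images.
- doser: Bench resin doser, fixed, 326 mm tall: grey base 170 x 150 mm with a steel cup on it, rear column, aluminium gate frame, round steel hopper with black lid. Origin: centre of the underside, on the hopper's axis; +x to the rear (away from the knob), +y along the frame's front face. Frame: 116 mm wide, flat front face at x = -45, top at z = 120, gate plate's top at z = 104 mm.
- hopper (a point): Point on the doser's axis where the hopper's cone begins, 199 mm above the worktop. Below it to z = 120 a neck of radius 22 mm; above it a cone widening to radius 68 mm at z = 264 mm, then the hopper, radius 68 to 72. It overhangs the frame's face by 23 to 27 mm: a gripper pointing straight down at the gate hits it; tilted about 35 degrees, wrist leaning to the front (doser's -x), it clears.
- frame_face (a point): Point on the frame's front face, in its middle, at the height of the gate plate's top; axes as the doser's (the face looks to -x).
- gate (a joint): Slide gate: m drawn out to the front (doser's -x) = gap from the frame's face to the lip's inner face; 0 closed, stop at 0.070. Stays where left; needs about 9 N plus 25 N s/m to move. Steel plate 86 mm wide, 4 mm thick, ruled with a line every 10 mm from the lip (the one at the frame's face tells the opening); lip across its front end 4 mm thick, 16 mm high above the plate.
- knob (a point): Centre of the black ball knob, 32 mm across, on a stem at the middle of the gate; 37 mm in front of the lip's inner face and 5 mm above the plate's top; it travels with the gate. Axes as the doser's. Below it is free down to the base plate.
- setting_bar: Loose setting bar, 0.25 kg: ground steel bar 30 mm wide (its x) x 76 mm long (its y) x 16 mm high, with a black upright grip on the middle of its top: 26 mm (x) x 14 mm (y), flat sides, from 16 to 50 mm above the underside. The same either way round. Origin: centre of the underside; z up.
- mount: Bystander: cylindrical black resin specimen mount, 30 mm across, 19 mm high. Origin: centre of the underside.
- brush: Bystander: scrubbing brush with bow handle, 30 x 86 x 55 mm. Origin: centre of the underside.
- resin_jar: Bystander: white jar with black screw lid, 66 mm across, 100 mm high. Origin: centre of the underside.
Mind the look-alikes: they are no part of the job. What is shaped like the setting_bar but purple is not meant.

How it is judged:
By the outcome, as a careful person would: the job done as asked, in the order asked, and still so for the second after the job is handed in, with the robot touching nothing.
It also fails if it takes over 58 s, if anything falls off the work surface, if the arm or the gripper's body presses on something with over 40 N, if the wrist force passes 120 N, or if a joint passes its speed limit or range.

### The arm

A 6-joint arm with a two-finger parallel gripper is mounted at the origin on a cart in front of the work surface, level with it; the furniture and walls round the work are solid. World frame = base frame: x ahead of the robot, y to its left, z up, the work surface at z = 0. Lengths are in m, angles in rad, forces in N, time in s.
With the tool pointing down it reaches from about 0.275 to 0.75 m from the base axis. Payload 10.2 kg.
Tool frame: the origin (TCP) lies midway between the tips of the shut fingers; the grasp point (between the pads) lies 19 mm behind it; z points along the fingers, y is the line along which they close (so a half turn about z gives the same grasp; the last joint's range is limited). The gripper opens to 88 mm and grips with 3 to 60 N. Pads are 18 mm wide; open, the fingers measure 123 mm over their backs; the gripper's body (75 mm by 187 mm) begins 45 mm behind the grasp point.
Start: joints at [1.014, 0.313, 1.498, -0, 1.331, -0.223], TCP at [0.172, 0.496, 0.239] pointing down, gripper open.
Joint ranges: [-2.94, 2.94], [-0.97, 2.17], [0.19, 2.56], [-1.23, 4.37], [0.02, 3.11], [-2.88, 2.88]. Speed limits (rad/s): [2.39, 2.39, 3.01, 3.14, 3.14, 3.14].

### API

Orientations are given as a unit quaternion [x, y, z, w].
In Python, from cell import bot gives the robot as it stands.
- The arm moves only by the tool arm_command, never from a script. Its argument "increments" is a list that holds one entry, the list of rows, each a list of 5 numbers: the shift along the tool's x, y, z in units of 25 mm (1.0 is 25 mm), then the turn about the tool's z in units of 5 degrees (1.0 is 5 degrees), then the opening, from -1 (shut) to 1 (fully open). In form: [[[x, y, z, yaw, claw], ...]]. A call has 1 to 12 rows; each row shifts and turns the commanded pose from where the row before left it, along the tool's axes as they then stand; what a row does not reach is not made up. A row lasts 1/10 s, in which the tool goes at most 50 mm and 8.59 degrees, less where a joint would pass 70% of its speed; a pose out of reach is approached as far as the arm can. A call is refused whole if a number of a shift passes 1 or a number of a turn 1, either way. A call with a gripper value outside its range is refused whole. The fingers move at their own pace and stop on an object; "newtons" is the grip in N (left out, the last holds). Time passes only in rows, so rows that do not move let the fingers close. It gives the time, the measured TCP pose, the force, the opening and the grip force at its end, in the units of the state.
- bot.observe(): the state, without advancing time (a new reading comes with each control period).
- bot.grab_frame(name): name is "side" or "top" or "wrist"; returns a dict with "img" (384x512x3 uint8, blue, green, red), "fx", "fy", "cx", "cy" (pixels), "dist_coeffs" ([k1, k2, p1, p2, k3] as OpenCV has them; the pictures are not rectified), "position" and "orientation" of the camera in the world. Camera axes: x right, y up, looking along -z (the intrinsics and any distortion apply to the point x, -y, -z); pixel columns grow to the right and rows downward; lengths in m; the calibration is good to about 2 mm. A picture is of the moment at which its call begins. There is no depth.
- bot.hand_in(): hands the job in; it is judged then, once.
Trained networks look in a picture, given as the dict that the camera call returned (one of the last four; its "shot" number tells which), for a name from the list of things; names that differ only in an ending like _2 or _b are one class to them, and where a whole thing is asked for, a point or a joint stands for the part that bears it (a point fixed in the world has none). Each returns a list of dicts, best first, with "score" (0 to 1); they miss things now and then, are a little off and sometimes report something else, mostly with a low value. They report only what shows in the picture. A call takes as long as a camera call. They do not tell look-alikes from the thing itself.
- bot.regions_of(label, picture): "mask" (384x512 bool, what is visible of it) and "uv" ([column, row] in pixels, amid what is visible of it).
The state is a dict: "time": time; "q": joint angles; "qd": joint speeds; "joint_efforts": joint torques, N m; "eef_pos": TCP position; "tool_rot": TCP orientation; "wrist_force": force on the tool from outside, world axes, zero at the start; "torque": the same for the moment, N m; "grip_width": finger opening in m; "gripper_force": force on a finger pad.
Only numpy, scipy, OpenCV 4.12 (cv2) and the standard library are available. Lean on these libraries where they do the work, as an engineer would, in place of code of your own. Each camera call takes 0.05 s, during which the arm holds its last target. There are 200 camera calls.

## Working session

There is one attempt and no reset: what is moved stays moved. The work goes in short steps, Python scripts to look and compute and a tool call to move; the robot and the scene stay as the last step left them, time stands still between calls to the robot, and variables do not carry over. Pictures are saved under pics/ and viewed, at most 10 in all, crops included, and the job is handed in when it is done.

Besides the shell and the picture viewer there is one more tool, called after "Request:" as name(argument=value, ...) on one line, values as JSON. arm_command: Moves the arm, as the interface text tells. Its arguments: {"type":"object","properties":{"increments":{"type":"array","items":{"type":"array","items":{"type":"array","items":{"type":"number"}}}},"newtons":{"type":"number"}},"required":["increments"]}

```bash
mkdir -p pics; ls
python3 - <<'E'
from cell import bot
import cv2, pickle
s=bot.observe(); print(s)
out=[]
for n in ("side","top"):
    f=bot.grab_frame(n); out.append(f)
    print(n,f["fx"],f["fy"],f["cx"],f["cy"],f["dist_coeffs"],f["position"],f["orientation"])
    for l in ("doser","gate","knob","setting_bar","mount","brush","resin_jar","hopper"):
        try:
            for r in bot.regions_of(l,f): print(n,l,round(r["score"],2),r["uv"],r["mask"].sum())
        except Exception as e: print(l,e)
    cv2.imwrite(f"pics/{n}0.png",f["img"])
pickle.dump(out,open("f0.pkl","wb"))
E
```

```text
pics
{'time': 0.0, 'q': array([ 1.01356539e+00,  3.13432676e-01,  1.49843122e+00, -1.85714509e-06,
        1.33101058e+00, -2.23376184e-01]), 'qd': array([ 0.00068576, -0.00040628,  0.00089571,  0.00258977,  0.0004244 ,
       -0.00231444]), 'joint_efforts': array([-9.54644092e-04, -4.02214265e+01, -2.52269357e+01,  6.94106449e-02,
        3.52622790e-02, -8.84493102e-05]), 'eef_pos': array([0.17190111, 0.49579626, 0.23817214]), 'tool_rot': array([ 1.66152970e-01,  9.86099782e-01, -5.93052688e-04, -2.43012488e-04]), 'wrist_force': array([-0.75389752,  0.08783559, -0.24320896]), 'torque': array([-0.04014507,  0.02761447, -0.00742464]), 'gripper_force': 0.0, 'grip_width': 0.08792014274222591}
side 435.8952933042598 435.8952933042598 246.35123241930245 185.18754557752965 [-0.04321982  0.          0.          0.          0.        ] [-0.11491473 -0.35579781  0.94596335] [ 0.33238172 -0.18803954 -0.47259762  0.79423864]
side doser 0.86 [213.1, 161.2] 5716
side gate 0.59 [198.4, 183.1] 204
side knob 0.8 [198.2, 182.4] 278
side setting_bar 0.8 [283.3, 245.6] 369
side setting_bar 0.73 [302.9, 283.5] 434
side setting_bar 0.68 [326.5, 261.8] 390
side mount 0.58 [348.8, 296.0] 165
side brush 0.75 [121.0, 191.6] 342
side brush 0.15 [201.9, 181.9] 252
side resin_jar 0.75 [320.5, 191.5] 824
side hopper 0.7 [215.7, 159.2] 5653
top 442.4684161069195 442.4684161069195 248.32304016517716 192.4732503395191 [-0.0059346  0.         0.         0.         0.       ] [0.4113466  0.06839805 1.43557253] [ 0.04558811 -0.05235541 -0.6945138   0.71612235]
top doser 0.75 [212.1, 175.9] 3294
top gate 0.5 [210.8, 206.7] 106
top knob 0.63 [209.0, 201.5] 196
top setting_bar 0.78 [330.1, 213.1] 223
top setting_bar 0.78 [291.7, 218.3] 242
top setting_bar 0.61 [321.8, 241.5] 234
top mount 0.42 [350.4, 236.0] 60
top brush 0.64 [136.3, 231.6] 196
top resin_jar 0.96 [301.4, 155.4] 485
top resin_jar 0.74 [352.4, 238.8] 73
top hopper 0.94 [209.8, 175.6] 3341
```

```bash
cat > h.py <<'E'
import numpy as np, cv2
from scipy.spatial.transform import Rotation as R
def ray(f,uv):
    K=np.array([[f["fx"],0,f["cx"]],[0,f["fy"],f["cy"]],[0,0,1]])
    p=cv2.undistortPoints(np.array([[uv]],float),K,np.array(f["dist_coeffs"]))[0,0]
    return np.array(f["position"]),R.from_quat(f["orientation"]).apply([p[0],-p[1],-1])
def atz(f,uv,z):
    o,d=ray(f,uv); return o+d*(z-o[2])/d[2]
def proj(f,P):
    c=R.from_quat(f["orientation"]).inv().apply(np.atleast_2d(P)-np.array(f["position"]))*[1,-1,-1]
    K=np.array([[f["fx"],0,f["cx"]],[0,f["fy"],f["cy"]],[0,0,1]])
    return cv2.projectPoints(c.reshape(-1,1,3),np.zeros(3),np.zeros(3),K,np.array(f["dist_coeffs"]))[0][:,0]
def tri(fs,uvs):
    A=np.zeros((3,3));b=np.zeros(3)
    for f,u in zip(fs,uvs):
        o,d=ray(f,u);d/=np.linalg.norm(d);M=np.eye(3)-np.outer(d,d);A+=M;b+=M@o
    return np.linalg.solve(A,b)
E
python3 - <<'E'
import pickle,cv2,numpy as np
from h import *
fs=pickle.load(open("f0.pkl","rb"))
a=cv2.resize(fs[0]["img"][120:320,90:370],None,fx=2.8,fy=2.8,interpolation=cv2.INTER_CUBIC)
cv2.imwrite("pics/a.png",a)
b=cv2.resize(fs[1]["img"][120:280,110:380],None,fx=2.9,fy=2.9,interpolation=cv2.INTER_CUBIC)
cv2.imwrite("pics/b.png",b)
print("knob",tri(fs,[(198.2,182.4),(209,201.5)]))
for u in [(330.1,213.1),(291.7,218.3),(321.8,241.5),(350.4,236)]:print("bar top",atz(fs[1],u,.025))
for u in [(283.3,245.6),(302.9,283.5),(326.5,261.8),(348.8,296)]:print("bar side",atz(fs[0],u,.025))
print("hop",atz(fs[1],(209.8,175.6),.32))
E
```

```text
knob [0.56342536 0.17970041 0.10403946]
bar top [ 0.54984934 -0.20622682  0.025     ]
bar top [ 0.52937413 -0.08328397  0.025     ]
bar top [ 0.45849273 -0.1802033   0.025     ]
bar top [ 0.47864731 -0.27135236  0.025     ]
bar side [ 0.53170407 -0.09370734  0.025     ]
bar side [ 0.45050039 -0.18522931  0.025     ]
bar side [ 0.53710775 -0.21229494  0.025     ]
bar side [ 0.47025543 -0.2955128   0.025     ]
hop [0.60758491 0.15978521 0.32      ]
```

View pics/a.png

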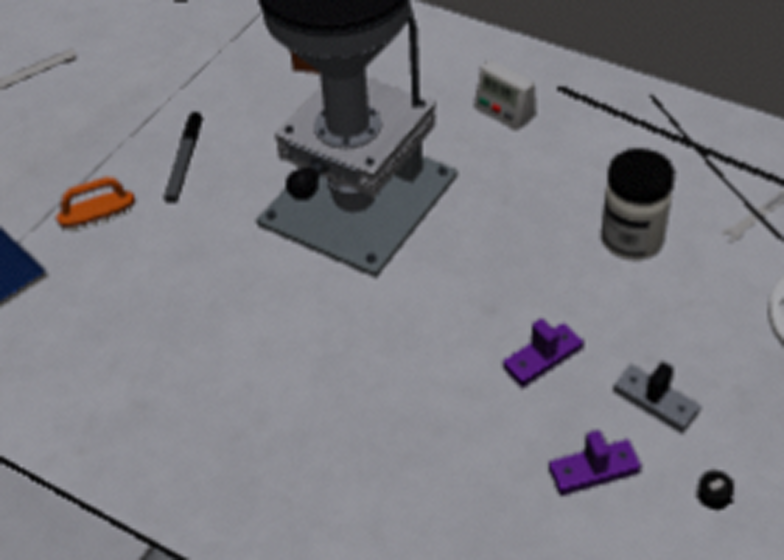

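View pics/b.png

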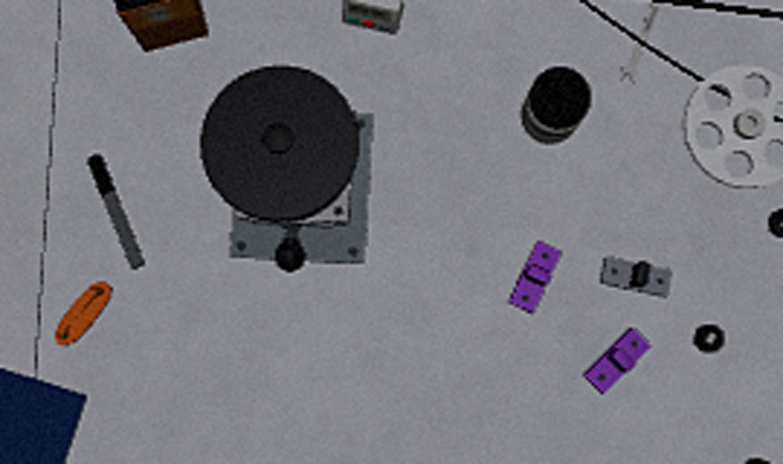

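Request:
arm_command(increments=[[[-0.945,0.328,0,0,1],[-0.945,0.328,0,0,1],[-0.945,0.328,0,0,1],[-0.945,0.328,0,0,1],[-0.945,0.328,0,0,1],[-0.945,0.328,0,0,1],[-0.945,0.328,0,0,1],[-0.945,0.328,0,0,1],[-0.945,0.328,0,0,1],[-0.945,0.328,0,0,1],[-0.945,0.328,0,0,1],[-0.945,0.328,0,0,1]]])

```text
time: 2.1
eef_pos: [0.4731, 0.496, 0.2386]
tool_rot: [0.166, 0.986, -0.0, -0.0]
wrist_force: [0.5, -0.8, -0.9]
grip_width: 0.0882
gripper_force: 0.0
```

Run:
```python
import pickle
from h import *
fs=pickle.load(open("f0.pkl","rb"))
lid=atz(fs[1],(206.6,169.3),.326);print("lid",lid)
c=lambda x,y:(110+x/2.9,120+y/2.9)
for n,u,z in [("base FL",(229,258),.012),("base FR",(367,263),.012),("base BR",(373,113),.012),("knob",(289,255),.109),("barL",(603,268),.016),("barR",(670,284),.016),("bar FL",(601,279),.016),("bar BL",(603,256),.016),("bar FR",(667,297),.016),("bar BR",(671,269),.016)]: print(n,atz(fs[1],c(*u),z))
```

```text
lid [0.6225511  0.16811843 0.326     ]
base FL [0.55041789 0.24759087 0.012     ]
base FR [0.54959447 0.09394247 0.012     ]
base BR [0.72015916 0.09286515 0.012     ]
knob [0.54599717 0.17337459 0.109     ]
barL [ 0.55174216 -0.16863143  0.016     ]
barR [ 0.53619775 -0.24336145  0.016     ]
bar FL [ 0.53940845 -0.16650573  0.016     ]
bar BL [ 0.56515565 -0.16852217  0.016     ]
bar FR [ 0.52163971 -0.24003828  0.016     ]
bar BR [ 0.55296262 -0.24446127  0.016     ]
```

Request:
arm_command(increments=[[[-0.945,0.328,0,0,1],[-0.945,0.328,0,0,1],[-0.945,0.328,0,0,1],[-0.945,0.328,0,0,1],[-0.945,0.328,0,0,1],[-0.945,0.328,0,0,1]]])

```text
time: 2.7
eef_pos: [0.6177, 0.4918, 0.2356]
tool_rot: [0.166, 0.986, 0.001, 0.0]
wrist_force: [51.1, 36.2, 53.6]
grip_width: 0.0883
gripper_force: 0.0
```

Run:
```python
from cell import bot
print(bot.observe())
```

```text
{'time': 2.7, 'q': array([ 5.24302960e-01,  1.08873963e+00,  1.86020021e-01,  7.59479215e-04,
        1.86512622e+00, -7.12286339e-01]), 'qd': array([-0.17565696,  0.3610115 , -0.11452337, -0.05317925,  1.08666881,
       -0.19537241]), 'joint_efforts': array([  2.68143453, -59.84221458, -37.06587195,  -0.2031989 ,
         1.29470687,   0.18729241]), 'eef_pos': array([0.61768768, 0.49175678, 0.23556135]), 'tool_rot': array([1.66217905e-01, 9.86088611e-01, 8.24017910e-04, 4.25749210e-04]), 'wrist_force': array([51.10801962, 36.15518836, 53.63787336]), 'torque': array([ 1.94560708, -2.4846063 , -0.36451194]), 'gripper_force': 0.0, 'grip_width': 0.08829362054050476}
```

Request:
arm_command(increments=[[[0,0,0,0,1]]])

```text
time: 2.8
eef_pos: [0.6178, 0.4899, 0.2276]
tool_rot: [0.167, 0.986, -0.004, -0.005]
wrist_force: [0.6, 0.8, -2.1]
grip_width: 0.0882
gripper_force: 0.0
```

Run:
```python
from cell import bot
print(bot.observe())
```

```text
{'time': 2.8, 'q': array([ 5.22307281e-01,  1.09494303e+00,  1.94009772e-01,  2.16648075e-04,
        1.86458939e+00, -7.11976770e-01]), 'qd': array([ 0.03141937, -0.07501883, -0.07632146,  0.0094439 , -0.0560071 ,
        0.0177371 ]), 'joint_efforts': array([ 8.98743477e-01, -7.88164759e+01, -3.04240036e+01,  7.39558646e-02,
        7.11355526e-01, -1.62212919e-01]), 'eef_pos': array([0.61781924, 0.48988605, 0.22759674]), 'tool_rot': array([ 0.16743006,  0.98586585, -0.00372566, -0.004672  ]), 'wrist_force': array([ 0.61442509,  0.75256018, -2.14237088]), 'torque': array([ 0.03695973, -0.01325708,  0.06217604]), 'gripper_force': 0.0, 'grip_width': 0.08820501932583538}
```

Request:
arm_command(increments=[[[-0.3,0.5,0,0,1],[-0.3,0.5,0,0,1],[-0.3,0.5,0,0,1]]])

```text
time: 3.1
eef_pos: [0.624, 0.5001, 0.227]
tool_rot: [0.166, 0.986, 0.011, 0.01]
wrist_force: [-1.0, -0.4, 0.4]
grip_width: 0.0879
gripper_force: 0.0
```

Run:
```python
from cell import bot
s=bot.observe();print(s['q'],s['tool_rot'],s['eef_pos'])
```

```text
[ 0.52839525  1.09961668  0.18649585  0.00414789  1.82505893 -0.70853858] [0.16559301 0.98607485 0.01127906 0.01039821] [0.62404548 0.50011328 0.22698512]
```

Request:
arm_command(increments=[[[-0.53,0.84,-0.3,0,1],[-0.53,0.84,-0.3,0,1],[-0.53,0.84,-0.3,0,1],[-0.53,0.84,-0.3,0,1]]])

```text
time: 3.5
eef_pos: [0.6342, 0.5071, 0.2305]
tool_rot: [0.166, 0.985, 0.031, 0.028]
wrist_force: [-0.0, 0.3, -0.8]
grip_width: 0.0881
gripper_force: 0.0
```

Run:
```python
from cell import bot
s=bot.observe();print(s['q'],s['tool_rot'],s['eef_pos'])
```

```text
[ 0.52693577  1.0958879   0.18683081  0.01246976  1.77538035 -0.70705936] [0.16595766 0.98523082 0.03137937 0.02817112] [0.63423598 0.50705668 0.23053836]
```

```bash
cat >> h.py <<'E'
def plan(P,q0=None,p0=None):
    "tool-frame units to go from present TCP to P"
    from cell import bot
    s=bot.observe(); q=s['tool_rot'] if q0 is None else q0; p=s['eef_pos'] if p0 is None else p0
    d=R.from_quat(q).inv().apply(np.array(P)-p)/.025
    return np.round(d,2), int(np.ceil(np.abs(d).max()))
E
python3 - <<'E'
from h import *
from cell import bot
a=[.45,.40,.42];print(plan(a),plan([.50,-.05,.42],p0=np.array(a)))
E
```

```text
(array([ 5.2 , -5.9 , -8.26]), 9) (array([ -7.8 , -16.32,  -0.81]), 17)
```

Request:
arm_command(increments=[[[0.58,-0.66,-0.92,0,1],[0.58,-0.66,-0.92,0,1],[0.58,-0.66,-0.92,0,1],[0.58,-0.66,-0.92,0,1],[0.58,-0.66,-0.92,0,1],[0.58,-0.66,-0.92,0,1],[0.58,-0.66,-0.92,0,1],[0.58,-0.66,-0.92,0,1],[0.58,-0.66,-0.92,0,1]]])

```text
time: 4.4
eef_pos: [0.4484, 0.3985, 0.4216]
tool_rot: [0.166, 0.985, 0.031, 0.028]
wrist_force: [0.1, -0.0, 0.8]
grip_width: 0.0882
gripper_force: 0.0
```

Run:
```python
from h import *
from cell import bot
s=bot.observe();print(s['q'],s['tool_rot'],s['eef_pos'])
print(plan([.50,-.05,.42]))
```

```text
[ 0.52638824  0.40543685  0.9067177   0.01235077  1.74634683 -0.70784334] [0.16603017 0.9852272  0.03121949 0.028048  ] [0.44839704 0.39854763 0.42158252]
(array([ -7.85, -16.25,  -0.74]), 17)
```

Request:
arm_command(increments=[[[-0.46,-0.956,-0.04,0,1],[-0.46,-0.956,-0.04,0,1],[-0.46,-0.956,-0.04,0,1],[-0.46,-0.956,-0.04,0,1],[-0.46,-0.956,-0.04,0,1],[-0.46,-0.956,-0.04,0,1],[-0.46,-0.956,-0.04,0,1],[-0.46,-0.956,-0.04,0,1],[-0.46,-0.956,-0.04,0,1],[-0.46,-0.956,-0.04,0,1],[-0.46,-0.956,-0.04,0,1],[-0.46,-0.956,-0.04,0,1]]])

```text
time: 5.6
eef_pos: [0.4854, 0.0816, 0.4189]
tool_rot: [0.166, 0.985, 0.031, 0.028]
wrist_force: [0.0, -1.2, -0.3]
grip_width: 0.0885
gripper_force: 0.0
```

Request:
arm_command(increments=[[[-0.46,-0.956,-0.04,0,1],[-0.46,-0.956,-0.04,0,1],[-0.46,-0.956,-0.04,0,1],[-0.46,-0.956,-0.04,0,1],[-0.46,-0.956,-0.04,0,1],[0,0,0,-0.96,1],[0,0,0,-0.96,1],[0,0,0,-0.96,1],[0,0,0,-0.96,1]]])

```text
time: 6.5
eef_pos: [0.5004, -0.0493, 0.418]
tool_rot: [-0.002, 0.999, 0.025, 0.033]
wrist_force: [0.3, -0.6, 0.4]
grip_width: 0.0879
gripper_force: 0.0
```

Run:
```python
from h import *
from cell import bot
s=bot.observe();print(s['time'],s['q'],s['eef_pos']);print(R.from_quat(s['tool_rot']).as_matrix())
f=bot.grab_frame("side");cv2.imwrite("pics/c.png",f["img"])
```

```text
6.5 [-0.36768556  0.17365691  1.22058864  0.07164499  1.70367801 -1.93204677] [ 0.50044567 -0.04929607  0.41800269]
[[-0.99781146 -0.00627341  0.06582503]
 [-0.00293582  0.9987107   0.05067867]
 [-0.06605809  0.05037451 -0.99654339]]
```

View pics/c.png

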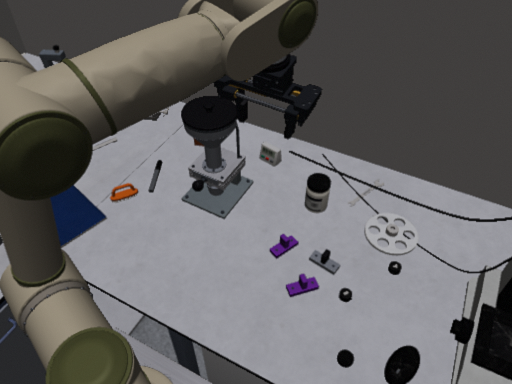

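Request:
arm_command(increments=[[[-0.964,0.357,0,0,1],[-0.964,0.357,0,0,1],[-0.964,0.357,0,0,1],[-0.964,0.357,0,0,1],[-0.964,0.357,0,0,1],[-0.964,0.357,0,0,1],[-0.964,0.357,0,0,1],[-0.7,0.357,0,0,1],[-0.5,0.357,0,0,1],[-0.5,0.357,0,0,1],[-0.5,0,0,0,1],[-0.5,0,0,0,1]]])

```text
time: 7.75
eef_pos: [0.7146, 0.0388, 0.4228]
tool_rot: [-0.0, 0.999, 0.026, 0.041]
wrist_force: [-0.7, 0.3, 0.4]
grip_width: 0.0884
gripper_force: 0.0
```

```bash
cat > st.py <<'E'
from h import *
from cell import bot
s=bot.observe();print(s['time'],s['q'].round(3),s['eef_pos'].round(4),s['wrist_force'].round(1),s['grip_width'].round(4),s['gripper_force']);print(R.from_quat(s['tool_rot']).as_matrix().round(4))
E
python3 st.py
```

```text
Traceback (most recent call last):
  File "st.py", line 3, in <module>
    s=bot.observe();print(s['time'],s['q'].round(3),s['eef_pos'].round(4),s['wrist_force'].round(1),s['grip_width'].round(4),s['gripper_force']);print(R.from_quat(s['tool_rot']).as_matrix().round(4))
                                                                                                    ^^^^^^^^^^^^^^^^^^^^^
AttributeError: 'float' object has no attribute 'round'
```

Request:
arm_command(increments=[[[-1,-0.1,-0.2,0,1],[-1,-0.1,-0.2,0,1],[-1,-0.1,-0.2,0,1],[-1,-0.1,-0.2,0,1],[-1,-0.1,-0.2,0,1],[-1,-0.1,-0.2,0,1]]])

```text
time: 8.35
eef_pos: [0.7513, 0.0195, 0.397]
tool_rot: [0.001, 0.997, 0.028, 0.078]
wrist_force: [0.4, 0.5, 1.0]
grip_width: 0.088
gripper_force: 0.0
```

```bash
sed -i "s/s\['grip_width'\].round(4)/round(s['grip_width'],4)/" st.py; python3 st.py
```

```text
8.35 [-0.156  0.876  0.187  0.084  1.932 -1.69 ] [0.7513 0.0195 0.397 ] [0.4 0.5 1. ] 0.088 0.0
[[-0.988  -0.0033  0.1547]
 [ 0.0054  0.9984  0.0555]
 [-0.1546  0.0557 -0.9864]]
```

Request:
arm_command(increments=[[[-1,-0.1,-0.6,0,1],[-1,-0.1,-0.6,0,1],[-1,-0.1,-0.6,0,1],[-1,-0.1,-0.6,0,1],[-1,-0.1,-0.6,0,1],[-1,-0.1,-0.6,0,1],[-1,-0.1,-0.6,0,1],[-1,-0.1,-0.6,0,1],[-1,-0.1,-0.6,0,1],[-1,-0.1,-0.6,0,1]]])

```text
time: 9.35
eef_pos: [0.7534, -0.0123, 0.4565]
tool_rot: [0.003, 0.988, 0.029, 0.153]
wrist_force: [-1.0, -0.7, 0.2]
grip_width: 0.0879
gripper_force: 0.0
```

```bash
python3 st.py
```

```text
9.35 [-0.211  0.802  0.187  0.124  1.861 -1.724] [ 0.7534 -0.0123  0.4565] [-1.  -0.7  0.2] 0.0879 0.0
[[-0.9532 -0.0039  0.3022]
 [ 0.0138  0.9983  0.0564]
 [-0.3019  0.0579 -0.9516]]
```

Request:
arm_command(increments=[[[-1,0.6,-0.6,0,1],[-1,0.6,-0.6,0,1],[-1,0.6,-0.6,0,1],[-1,0.6,-0.6,0,1],[-1,0.6,-0.6,0,1],[-1,0.6,-0.6,0,1],[-1,0.6,-0.6,0,1],[-1,0.6,-0.6,0,1]]])

```text
time: 10.15
eef_pos: [0.7382, 0.0904, 0.5191]
tool_rot: [0.003, 0.976, 0.034, 0.215]
wrist_force: [0.2, -0.1, 0.1]
grip_width: 0.0883
gripper_force: 0.0
```

```bash
python3 st.py
```

```text
10.15 [-0.066  0.723  0.187  0.094  1.802 -1.588] [0.7382 0.0904 0.5191] [ 0.2 -0.1  0.1] 0.0883 0.0
[[-0.908  -0.0077  0.419 ]
 [ 0.0211  0.9977  0.0641]
 [-0.4185  0.067  -0.9057]]
```

Request:
arm_command(increments=[[[-0.5,-1,0,0,1],[-0.5,-1,0,0,1],[-0.5,-1,0,0,1],[-0.5,-1,0,0,1],[-0.5,-1,0,0,1],[-0.5,-1,-0.2,0,1],[-0.5,-1,-0.2,0,1],[-0.5,-1,-0.2,0,1],[-0.5,-1,-0.2,0,1],[-0.5,-1,-0.2,0,1],[-0.5,-1,-0.2,0,1]]])

```text
time: 11.25
eef_pos: [0.7502, -0.1767, 0.5062]
tool_rot: [0.006, 0.967, 0.03, 0.254]
wrist_force: [0.8, -0.4, 0.1]
grip_width: 0.0882
gripper_force: 0.0
```

```bash
python3 st.py
```

```text
11.25 [-0.472  0.757  0.187  0.281  1.748 -1.918] [ 0.7502 -0.1767  0.5062] [ 0.8 -0.4  0.1] 0.0882 0.0
[[-0.8712 -0.0044  0.491 ]
 [ 0.0264  0.9981  0.0557]
 [-0.4903  0.0615 -0.8694]]
```

Request:
arm_command(increments=[[[-0.8,-0.6,-0.8,0,1],[-0.8,-0.6,-0.8,0,1],[-0.8,-0.6,-0.8,0,1],[-0.8,-0.6,-0.8,0,1],[-0.8,-0.6,-0.8,0,1],[-0.8,-0.6,-0.8,0,1],[-0.8,-0.6,-0.8,0,1]]])

```text
time: 11.95
eef_pos: [0.6833, -0.2478, 0.5857]
tool_rot: [0.01, 0.953, 0.018, 0.301]
wrist_force: [-0.4, -1.0, -0.2]
grip_width: 0.0883
gripper_force: 0.0
```

```bash
python3 st.py
```

```text
11.95 [-0.636  0.649  0.188  0.382  1.79  -2.002] [ 0.6833 -0.2478  0.5857] [-0.4 -1.  -0.2] 0.0883 0.0
[[-0.8183  0.0087  0.5748]
 [ 0.0304  0.9991  0.0281]
 [-0.574   0.0405 -0.8178]]
```

Run:
```python
import pickle
from h import *
from scipy.optimize import least_squares
fs=pickle.load(open("f0.pkl","rb"))
S=lambda x,y:(90+x/2.8,120+y/2.8); T=lambda x,y:(110+x/2.9,120+y/2.9)
# view, uv, doser coords (z None->base top), 
obs=[(0,S(258,221),(-.085,.075,'b')),(0,S(377,273),(-.085,-.075,'b')),(0,S(457,172),(.085,-.075,'b')),
(0,S(277,133),(-.045,.058,.12)),(0,S(369,173),(-.045,-.058,.12)),
(1,T(229,258),(-.085,.075,'b')),(1,T(367,263),(-.085,-.075,'b')),(1,T(373,113),(.085,-.075,'b')),(1,T(280,143),(0,0,.326)),
(0,S(302,184),'k'),(1,T(289,254),'k')]
def res(p):
    x,y,a,b,op=p;r=[];c,s=np.cos(a),np.sin(a)
    for v,u,q in obs:
        if q=='k': q=(-.045-.037-op,0,.109)
        z=b if q[2]=='b' else q[2]
        r+=list(proj(fs[v],[x+c*q[0]-s*q[1],y+s*q[0]+c*q[1],z])[0]-u)
    return np.array(r)
o=least_squares(res,[.635,.17,0,.012,0],loss='soft_l1',x_scale=[.01,.01,.05,.01,.01])
print(o.x.round(4));print(o.fun.reshape(-1,2).round(1))
```

```text
[ 0.6316  0.1697 -0.0183  0.0177  0.0035]
[[-1.7 -0. ]
 [-0.8  0.5]
 [ 0.3 -0.7]
 [ 0.4 -0.5]
 [ 2.6 -0.7]
 [ 0.2  0.6]
 [-0.8  1.1]
 [-0.2  1.1]
 [-0.4 -3.5]
 [ 0.8  0.2]
 [ 0.7  0.3]]
```

Run:
```python
from h import *
a=[.45,.169,.30];b=[.486,.171,.195]
print(plan(a),plan(b,p0=np.array(a)))
```

```text
(array([14.7 , 16.12,  4.45]), 17) (array([ 1.23, -0.08,  4.26]), 5)
```

Request:
arm_command(increments=[[[0.98,0.9,0.3,0,1],[0.98,0.9,0.3,0,1],[0.98,0.9,0.3,0,1],[0.98,0.95,0.3,0,1],[0.98,0.95,0.3,0,1],[0.98,0.95,0.3,0,1],[0.98,0.95,0.3,0,1],[0.98,0.95,0.3,0,1],[0.98,0.95,0.3,0,1],[0.98,0.95,0.3,0,1],[0.98,0.95,0.3,0,1],[0.98,0.95,0.3,0,1]]])

```text
time: 13.15
eef_pos: [0.5063, 0.0337, 0.3658]
tool_rot: [0.011, 0.953, 0.019, 0.302]
wrist_force: [0.4, 0.1, 0.5]
grip_width: 0.0879
gripper_force: 0.0
```

Request:
arm_command(increments=[[[0.98,0.95,0.2,0,1],[0.98,0.95,0.2,0,1],[0.98,0.95,0.2,0,1],[0,0.95,0.2,0,1],[0,0.92,0.2,0,1]]])

```text
time: 13.65
eef_pos: [0.462, 0.1548, 0.3088]
tool_rot: [0.011, 0.953, 0.019, 0.302]
wrist_force: [0.6, -1.2, 1.0]
grip_width: 0.0881
gripper_force: 0.0
```

```bash
python3 st.py
python3 - <<'E'
from h import *
from cell import bot
import pickle
f=bot.grab_frame("wrist");pickle.dump(f,open("w1.pkl","wb"));cv2.imwrite("pics/w1.png",f["img"])
print(f["position"],f["fx"],f["cx"],f["cy"],f["dist_coeffs"])
print(plan([.486,.171,.195]))
for l in ("knob","gate"):
    for r in bot.regions_of(l,f): print(l,r["score"],r["uv"],r["mask"].sum())
print(proj(f,[[.546,.1715,.109],[.5866,.1705,.104]]))
E
```

```text
13.65 [ 0.095 -0.107  1.902 -0.037  0.734 -1.433] [0.462  0.1548 0.3088] [ 0.6 -1.2  1. ] 0.0881 0.0
[[-0.8178  0.0088  0.5754]
 [ 0.0318  0.999   0.03  ]
 [-0.5746  0.0429 -0.8173]]
[0.31240083 0.15377912 0.38120223] 310.1366330368494 254.01876585089335 192.1174438920406 [-0.06978633  0.          0.          0.          0.        ]
(array([1.84, 0.38, 4.27]), 5)
knob 0.77 [262.7, 141.4] 1522
knob 0.67 [264.4, 187.7] 21291
gate 0.69 [262.9, 143.0] 1594
[[261.12166486 122.91878032]
 [259.80003977 145.50160222]]
```

View pics/w1.png

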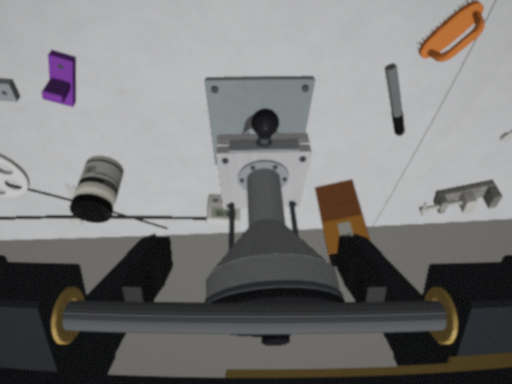

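Request:
arm_command(increments=[[[0.93,0.2,0.8,0,1],[0.93,0.2,0.9,0,1],[0,0,1,0,1],[0,0,1,0,1],[0,0,1,0,1],[0,0,1,0,1],[0,0,1,0,1],[0,0,0.8,0,0.6],[0,0,0.8,0,0.3],[0,0,0.8,0,0.1],[0,0,0,0,0]]])

```text
time: 14.9
eef_pos: [0.5556, 0.1707, 0.0947]
tool_rot: [0.011, 0.954, 0.018, 0.3]
wrist_force: [-0.8, 0.1, -0.3]
grip_width: 0.0585
gripper_force: 0.0
```

```bash
python3 st.py
python3 - <<'E'
from h import *
from cell import bot
f=bot.grab_frame("side");cv2.imwrite("pics/d.png",cv2.resize(f["img"][100:260,110:330],None,fx=3,fy=3,interpolation=cv2.INTER_CUBIC))
print(plan([.557,.173,.0935]))
E
```

```text
14.9 [ 0.112  0.406  1.942 -0.196  0.187 -1.253] [0.5556 0.1707 0.0947] [-0.8  0.1 -0.3] 0.0585 0.0
[[-0.8199  0.0108  0.5724]
 [ 0.0327  0.9991  0.028 ]
 [-0.5716  0.0417 -0.8195]]
(array([-0.  ,  0.08,  0.12]), 1)
```

View pics/d.png

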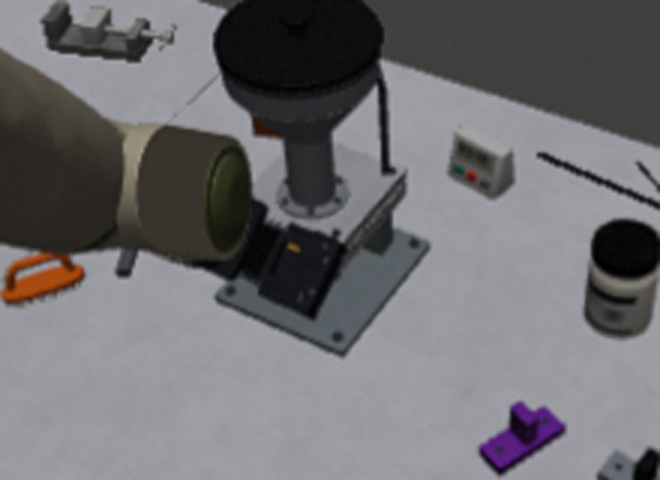

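Request:
arm_command(increments=[[[0,0.08,0.1,0,-0.2],[0,0,0,0,-0.5],[0,0,0,0,-0.6],[0,0,0,0,-0.6]]], newtons=40)

```text
time: 15.35
eef_pos: [0.5567, 0.1752, 0.095]
tool_rot: [0.01, 0.953, 0.019, 0.302]
wrist_force: [-0.8, 6.7, 0.8]
grip_width: 0.0293
gripper_force: 39.9
```

```bash
python3 st.py
python3 - <<'E'
from h import *
from scipy.optimize import least_squares
D=[([1.01357,.31343,1.49843,0,1.33101],[.1719,.4958,.23817]),([.5263,.40544,.90672,.01235,1.74635],[.4484,.39855,.42158]),([-.36769,.17366,1.22059,.07164,1.70368],[.50045,-.0493,.418]),([.095,-.107,1.902,-.037,.734],[.462,.1548,.3088]),([.112,.406,1.942,-.196,.187],[.5556,.1707,.0947]),([-.636,.649,.188,.382,1.79],[.6833,-.2478,.5857])]
A=[];b=[]
for q,p in D:
    q1,q2,q3,q4,q5=q;s=q2+q3+q5
    rho=p[0]*np.cos(q1)+p[1]*np.sin(q1)
    A+=[[np.sin(q2),np.sin(q2+q3),np.sin(s),1,0],[np.cos(q2),np.cos(q2+q3),np.cos(s),0,1]];b+=[rho,p[2]]
x,r,_,_=np.linalg.lstsq(np.array(A),np.array(b),rcond=None);print(x,np.array(A)@x-b)
for rho,z,t in [(.5713,.0947,None),(.531,.0947,None),(.521,.0947,None),(.515,.10,None),(.56,.13,None),(.55,.05,None)]:
    S=2.535
    f=lambda v:[x[0]*np.sin(v[0])+x[1]*np.sin(v[0]+v[1])+x[2]*np.sin(S)+x[3]-rho,x[0]*np.cos(v[0])+x[1]*np.cos(v[0]+v[1])+x[2]*np.cos(S)+x[4]-z]
    v=least_squares(f,[.4,1.9]).x;print(rho,z,v,S-v.sum())
E
```

```text
15.35 [ 0.121  0.41   1.937 -0.212  0.185 -1.233] [0.5567 0.1752 0.095 ] [-0.8  6.7  0.8] 0.0293 39.936507269740105
[[-0.8175  0.0072  0.5759]
 [ 0.0306  0.9991  0.031 ]
 [-0.5752  0.043  -0.8169]]
[ 0.45094289  0.4065174   0.23869226 -0.01116181  0.14943846] [ 0.01062775  0.00449988 -0.00842001  0.00834591 -0.00734835  0.00853085
 -0.0003327   0.0033329   0.0216038  -0.01217122 -0.01613049 -0.01253833]
0.5713 0.0947 [0.34858038 1.99037241] 0.19604721561535898
0.531 0.0947 [0.2776003  2.09563972] 0.1617599853377425
0.521 0.0947 [0.259729   2.12111301] 0.15415799712206102
0.515 0.1 [0.23890342 2.1313548 ] 0.1647417834767153
0.56 0.13 [0.27113095 1.98659433] 0.2772747135592546
0.55 0.05 [0.39543501 2.07947671] 0.060088275951202696
```

Request:
arm_command(increments=[[[0.16,0,-0.115,0,-0.6],[0.16,0,-0.115,0,-0.6],[0.16,0,-0.115,0,-0.6],[0.16,0,-0.115,0,-0.6]]], newtons=50)

```text
time: 15.75
eef_pos: [0.5376, 0.1755, 0.0952]
tool_rot: [0.01, 0.953, 0.02, 0.303]
wrist_force: [9.8, 11.1, -10.5]
grip_width: 0.0288
gripper_force: 50.3
```

```bash
python3 st.py;python3 - <<'E'
from h import *
from cell import bot
import pickle
f=bot.grab_frame("wrist");pickle.dump(f,open("w2.pkl","wb"));cv2.imwrite("pics/w2.png",f["img"])
E
```

```text
15.75 [ 0.127  0.38   1.988 -0.258  0.165 -1.182] [0.5376 0.1755 0.0952] [  9.8  11.1 -10.5] 0.0288 50.33465266227722
[[-0.8167  0.0068  0.577 ]
 [ 0.0306  0.999   0.0316]
 [-0.5762  0.0435 -0.8162]]
```

View pics/w2.png

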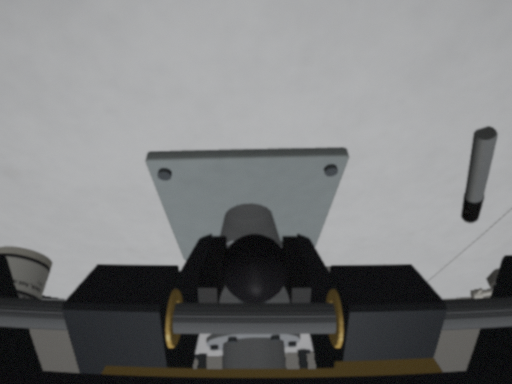

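Request:
arm_command(increments=[[[0.16,0.04,-0.1,0,-0.6],[0.16,0.04,-0.1,0,-0.6],[0.16,0,-0.11,0,-0.6],[0.16,0,-0.11,0,-0.6],[0,0,0,0,-0.6]]])

```text
time: 16.3
eef_pos: [0.5184, 0.1762, 0.095]
tool_rot: [0.011, 0.953, 0.019, 0.302]
wrist_force: [2.1, -6.3, 2.0]
grip_width: 0.0287
gripper_force: 49.9
```

```bash
python3 st.py;python3 - <<'E'
from h import *
from cell import bot
for n in ("side","top"):
    f=bot.grab_frame(n);cv2.imwrite(f"pics/e{n}.png",cv2.resize(f["img"][130:230,150:290],None,fx=5,fy=5,interpolation=cv2.INTER_CUBIC))
E
```

```text
16.3 [ 0.136  0.351  2.035 -0.334  0.151 -1.097] [0.5184 0.1762 0.095 ] [ 2.1 -6.3  2. ] 0.0287 49.896486550569534
[[-0.8172  0.0089  0.5763]
 [ 0.0316  0.9991  0.0294]
 [-0.5755  0.0422 -0.8167]]
```

View pics/eside.png

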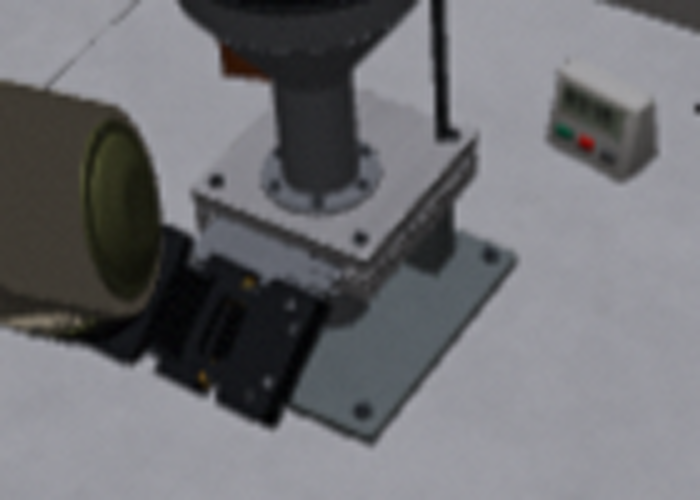

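Request:
arm_command(increments=[[[0,0,0,0,0.2],[0,0,0,0,0.4],[0,0,-0.6,0,0.6],[0,0,-1,0,1],[0,0,-1,0,1],[0,0,-1,0,1],[0,0,-1,0,1],[0,0,-1,0,1],[0.2,0,-1,0,1]]])

```text
time: 17.3
eef_pos: [0.4183, 0.172, 0.2271]
tool_rot: [0.01, 0.953, 0.019, 0.301]
wrist_force: [1.1, 0.1, 0.2]
grip_width: 0.0881
gripper_force: 0.0
```

```bash
python3 st.py;python3 - <<'E'
from h import *
from cell import bot
import pickle
o=[]
for n in ("side","top","wrist"):
    f=bot.grab_frame(n);o.append(f)
    for r in bot.regions_of("knob",f): print(n,r["score"],r["uv"],r["mask"].sum())
pickle.dump(o,open("f3.pkl","wb"))
a=cv2.resize(o[0]["img"][140:220,160:260],None,fx=4,fy=4,interpolation=cv2.INTER_CUBIC)
b=cv2.resize(o[2]["img"][40:240,160:360],None,fx=2,fy=2,interpolation=cv2.INTER_CUBIC)
im=np.zeros((400,800,3),np.uint8);im[:320,:400]=a;im[:,400:]=b
cv2.imwrite("pics/g.png",im)
E
```

```text
17.3 [ 0.167 -0.094  2.116 -0.135  0.513 -1.285] [0.4183 0.172  0.2271] [1.1 0.1 0.2] 0.0881 0.0
[[-0.818   0.008   0.5751]
 [ 0.031   0.9991  0.0302]
 [-0.5743  0.0426 -0.8175]]
side 0.66 [195.2, 186.6] 502
top 0.85 [209.0, 202.3] 551
wrist 0.92 [252.1, 201.0] 2736
wrist 0.34 [248.1, 232.2] 17907
```

View pics/g.png

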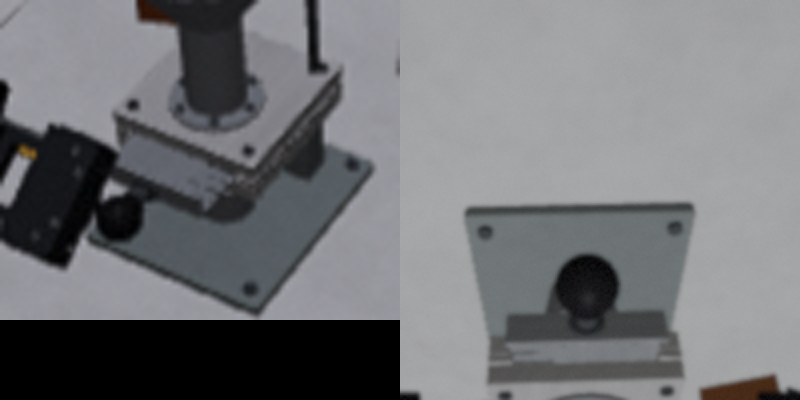

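```bash
cat > fit.py <<'E'
import pickle
from h import *
from scipy.optimize import least_squares
def fit(obs,x0=(.633,.174,-.018,.016,.04)):
    def res(p):
        x,y,a,b,op=p;r=[];c,s=np.cos(a),np.sin(a)
        for f,u,q in obs:
            if q=='k': q=(-.045-.037-op,0,.109)
            z=b if q[2]=='b' else q[2]
            r+=list(proj(f,[x+c*q[0]-s*q[1],y+s*q[0]+c*q[1],z])[0]-u)
        return np.array(r)
    o=least_squares(res,x0,loss='soft_l1',x_scale=[.01,.01,.05,.01,.01])
    print(o.x.round(4));print(o.fun.reshape(-1,2).round(1).tolist());return o.x
E
python3 - <<'E'
from fit import *
o=pickle.load(open("f3.pkl","rb"))
w=[(o[2],(193,146),(-.085,-.075,'b')),(o[2],(306,143.5),(-.085,.075,'b')),(o[2],(204.5,231.5),(-.045,-.058,.12)),(o[2],(302,228),(-.045,.058,.12)),(o[2],(253.5,183),'k')]
s=[(o[0],(188.75,168.25),(-.045,.058,.12)),(o[0],(220.75,182.5),(-.045,-.058,.12)),(o[0],(224.25,218.25),(-.085,-.075,'b')),(o[0],(253.25,181.75),(.085,-.075,'b')),(o[0],(190,194),'k')]
fit(w);fit(s);fit(w+s)
E
```

```text
[ 0.6272  0.1744 -0.0188  0.02    0.0376]
[[-3.1, -0.0], [4.1, -0.3], [-1.5, 0.9], [1.3, 1.1], [0.1, 0.0]]
[ 0.6266  0.1691 -0.0379  0.0211  0.0355]
[[-0.3, -0.4], [2.4, -0.0], [-2.0, 0.3], [-0.1, -0.2], [0.3, 0.3]]
[ 0.6274  0.1729 -0.0293  0.0195  0.0374]
[[-3.7, -0.7], [3.3, -0.0], [-2.5, 0.7], [0.3, 1.5], [-0.2, 0.3], [-1.3, -0.9], [1.6, -0.7], [-2.6, -0.0], [-1.2, -0.6], [-0.8, 0.2]]
```

Request:
arm_command(increments=[[[-0.2,0.03,1,0,1],[0,0,1,0,0.8],[0,0,1,0,0.6],[0,0,1,0,0.4],[0,0,1,0,0.3],[0,0,1,0,0.1],[0,0,0.6,0,-0.1],[0,0,0,0,-0.5],[0,0,0,0,-0.6],[0,0,0,0,-0.6]]])

```text
time: 18.6
eef_pos: [0.5166, 0.1763, 0.0921]
tool_rot: [0.011, 0.954, 0.018, 0.298]
wrist_force: [9.0, -6.5, -16.5]
grip_width: 0.029
gripper_force: 51.0
```

Request:
arm_command(increments=[[[0.05,0,-0.035,0,-0.6],[0.05,0,-0.035,0,-0.6],[0,0,0,0,-0.6]]])

```text
time: 18.9
eef_pos: [0.5132, 0.1764, 0.0921]
tool_rot: [0.011, 0.954, 0.018, 0.298]
wrist_force: [7.6, -6.2, -16.6]
grip_width: 0.0293
gripper_force: 50.8
```

Request:
arm_command(increments=[[[0,0,0,0,0.2],[0,0,0,0,0.4],[0,0,-0.6,0,0.6],[0,0,-1,0,1],[0,0,-1,0,1],[0,0,-1,0,1],[0,0,-1,0,1],[0,0,-1,0,1],[0,0,-1,0,1]]])

```text
time: 19.8
eef_pos: [0.4192, 0.1728, 0.2304]
tool_rot: [0.01, 0.953, 0.019, 0.302]
wrist_force: [0.6, -0.7, 0.3]
grip_width: 0.088
gripper_force: 0.0
```

```bash
python3 st.py;python3 - <<'E'
from h import *
print(plan([.424,-.211,.2125]))
E
```

```text
19.8 [ 0.169 -0.096  2.109 -0.134  0.522 -1.285] [0.4192 0.1728 0.2304] [ 0.6 -0.7  0.3] 0.088 0.0
[[-0.8177  0.0075  0.5756]
 [ 0.0308  0.9991  0.0307]
 [-0.5748  0.0429 -0.8171]]
(array([ -0.22, -15.37,   0.22]), 16)
```

Request:
arm_command(increments=[[[0,-0.96,0,0,1],[0,-0.96,0,0,1],[0,-0.96,0,0,1],[0,-0.96,0,0,1],[0,-0.96,0,0,1],[0,-0.96,0,0,1],[0,-0.96,0,0,1],[0,-0.96,0,0,1],[0,-0.96,0,0,1],[0,-0.96,0,0,1],[0,-0.96,0,0,1],[0,-0.96,0,0,1]]])

```text
time: 21.0
eef_pos: [0.4176, -0.1161, 0.2174]
tool_rot: [0.01, 0.953, 0.018, 0.302]
wrist_force: [0.1, -0.3, 0.1]
grip_width: 0.0881
gripper_force: 0.0
```

Request:
arm_command(increments=[[[0,-0.96,0,0,1],[0,-0.96,0,0,1],[0,-0.96,0,0,1],[0,-0.96,0,0,1]]])

```text
time: 21.4
eef_pos: [0.4252, -0.2056, 0.2228]
tool_rot: [0.016, 0.956, 0.017, 0.293]
wrist_force: [-0.1, -0.4, -0.6]
grip_width: 0.088
gripper_force: 0.0
```

```bash
python3 st.py;python3 - <<'E'
from h import *
from cell import bot
import pickle
o=[]
for n in ("top","wrist"):
    f=bot.grab_frame(n);o.append(f)
    for l in ("setting_bar","knob"):
        for r in bot.regions_of(l,f): print(n,l,r["score"],r["uv"],r["mask"].sum())
pickle.dump(o,open("f4.pkl","wb"))
f=o[1]
print(proj(f,[[.5448,-.2049,.016],[.5448,-.2049,.05]]))
im=np.zeros((576,800,3),np.uint8);im[:,:768]=cv2.resize(f["img"],None,fx=1.5,fy=1.5)
cv2.imwrite("pics/i.png",im[:, :768])
E
```

```text
21.4 [-0.969 -0.005  2.039  0.665  0.88  -2.88 ] [ 0.4252 -0.2056  0.2228] [-0.1 -0.4 -0.6] 0.088 0.0
[[-0.8273  0.0213  0.5613]
 [ 0.041   0.9989  0.0225]
 [-0.5602  0.0416 -0.8273]]
top setting_bar 0.61 [289.2, 216.1] 215
top setting_bar 0.58 [323.5, 240.1] 225
top setting_bar 0.54 [327.7, 213.9] 231
top knob 0.91 [210.2, 203.6] 522
wrist setting_bar 0.93 [342.0, 137.1] 1816
wrist setting_bar 0.73 [249.5, 144.5] 1723
wrist setting_bar 0.68 [270.3, 75.1] 2718
[[248.51616591 145.40605192]
 [249.42296761 165.56405287]]
```

View pics/i.png

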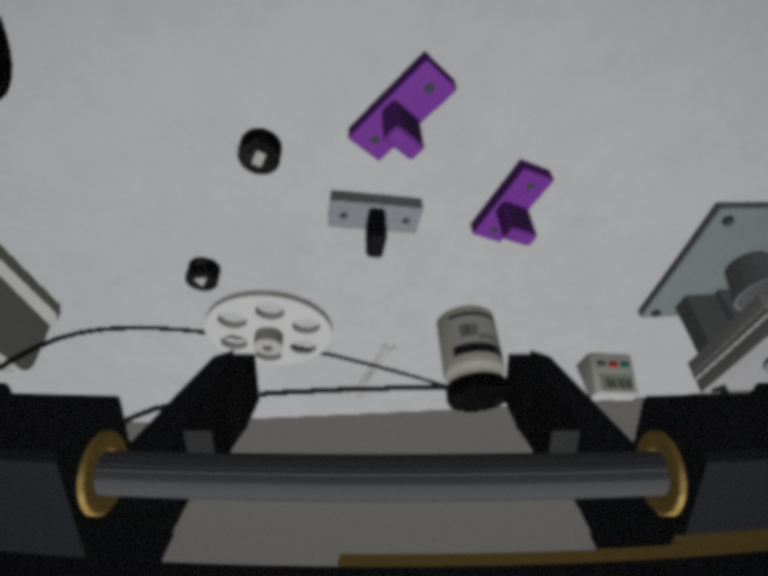

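```bash
cat > kin.py <<'E'
from h import *
from scipy.optimize import least_squares
D=[([1.01357,.31343,1.49843,0,1.33101,-.22338],[.1719,.4958,.23817],[.16615,.9861,-.00059,-.00024]),
([.52639,.40544,.90672,.01235,1.74635,-.70784],[.4484,.39855,.42158],[.16603,.98523,.03122,.02805]),
([-.636,.649,.188,.382,1.79,-2.002],[.6833,-.2478,.5857],None),([.095,-.107,1.902,-.037,.734,-1.433],[.462,.1548,.3088],None),
([.136,.351,2.035,-.334,.151,-1.097],[.5184,.1762,.095],None),([-.969,-.005,2.039,.665,.88,-2.88],[.4252,-.2056,.2228],None),
([.169,-.096,2.109,-.134,.522,-1.285],[.4192,.1728,.2304],None),([-.156,.876,.187,.084,1.932,-1.69],[.7513,.0195,.397],None),([-.472,.757,.187,.281,1.748,-1.918],[.7502,-.1767,.5062],None)]
M={2:[[-.8183,.0087,.5748],[.0304,.9991,.0281],[-.574,.0405,-.8178]],3:[[-.8178,.0088,.5754],[.0318,.999,.03],[-.5746,.0429,-.8173]],4:[[-.8172,.0089,.5763],[.0316,.9991,.0294],[-.5755,.0422,-.8167]],5:[[-.8273,.0213,.5613],[.041,.9989,.0225],[-.5602,.0416,-.8273]],6:[[-.8177,.0075,.5756],[.0308,.9991,.0307],[-.5748,.0429,-.8171]],7:[[-.988,-.0033,.1547],[.0054,.9984,.0555],[-.1546,.0557,-.9864]],8:[[-.8712,-.0044,.491],[.0264,.9981,.0557],[-.4903,.0615,-.8694]]}
def fk(q,p):
    L1,L2,e,a0,h,d,T,r,g=p
    Z=R.from_euler('Z',q[0]);A=R.from_euler('Y',q[1]);B=R.from_euler('Y',q[1]+q[2])
    Rt=Z*B*R.from_euler('ZYZ',[g*q[3],q[4],g*q[5]])*R.from_euler('Z',r)
    P=Z.apply(np.array([a0,d,h])+A.apply([0,0,L1])+B.apply([e,0,L2]))+Rt.apply([0,0,T])
    return P,Rt
def res(p,g):
    o=[]
    for i,(q,x,qt) in enumerate(D):
        P,Rt=fk(q,list(p)+[g]);Rm=R.from_quat(qt) if qt else R.from_matrix(M[i])
        o+=list(P-x)+list((Rm.inv()*Rt).as_rotvec()*.2)
    return o
best=min((least_squares(res,[.45,.4,0,0,.15,.117,.24,r0],args=(g,)) for g in (1,-1) for r0 in (0,1.57,3.14,-1.57)),key=lambda o:o.cost)
import itertools
for g in (1,-1):
    pass
def gbest():
    c=[]
    for g in (1,-1):
        for r0 in (0,1.57,3.14,-1.57):
            o=least_squares(res,[.45,.4,0,0,.15,.117,.24,r0],args=(g,));c.append((o.cost,g,o))
    return min(c,key=lambda t:t[0])
_c,_g,_o=gbest();p=list(_o.x)+[_g]
LO=np.array([-2.94,-.97,.19,-1.23,.02,-2.88]);HI=np.array([2.94,2.17,2.56,4.37,3.11,2.88])
def ik(P,Rt,q0,lim=False):
    f=lambda q:np.r_[fk(q,p)[0]-P,(Rt.inv()*fk(q,p)[1]).as_rotvec()*.2]
    kw=dict(bounds=(LO,HI)) if lim else {}
    o=least_squares(f,q0,**kw);return o.x,np.abs(o.fun).max()
E
python3 - <<'E'
from kin import *
print(np.round(p,4),_c:=0, np.abs(res(p[:-1],p[-1])).max())
R0=R.from_matrix(M[6]); 
for psi in (0,5,10,15,20):
    Rt=R0*R.from_euler('Z',psi,degrees=True);z=Rt.apply([0,0,1]);y=Rt.apply([0,1,0])
    q=[-.55,.3,2.0,.8,.5,-2.7]
    for back in (.23,.12,.06,0):
        P=np.array([.5445,-.204,.040])+z*(.019-back)
        q,e=ik(P,Rt,q); print(psi,back,q.round(2),round(e,4),y.round(3))
E
```

```text
[4.3880e-01 3.9740e-01 3.9000e-02 2.0000e-04 2.0140e-01 1.1630e-01
 2.4780e-01 1.5705e+00 1.0000e+00] 0 0.0003170975406721621
0 0.23 [-0.99  0.01  2.06  0.71  0.87 -2.96] 0.0 [0.008 0.999 0.043]
0 0.12 [-0.85  0.28  2.03  0.9   0.62 -3.1 ] 0.0 [0.008 0.999 0.043]
0 0.06 [-0.78  0.43  1.99  1.04  0.52 -3.21] 0.0 [0.008 0.999 0.043]
0 0 [-0.73  0.58  1.92  1.19  0.45 -3.33] 0.0 [0.008 0.999 0.043]
5 0.23 [-0.99  0.01  2.06  0.71  0.87 -2.87] 0.0 [0.079 0.993 0.093]
5 0.12 [-0.85  0.28  2.03  0.9   0.62 -3.01] 0.0 [0.079 0.993 0.093]
5 0.06 [-0.78  0.43  1.99  1.04  0.52 -3.12] 0.0 [0.079 0.993 0.093]
5 0 [-0.73  0.58  1.92  1.19  0.45 -3.24] 0.0 [0.079 0.993 0.093]
10 0.23 [-0.99  0.01  2.06  0.71  0.87 -2.79] 0.0 [0.149 0.979 0.142]
10 0.12 [-0.85  0.28  2.03  0.9   0.62 -2.92] 0.0 [0.149 0.979 0.142]
10 0.06 [-0.78  0.43  1.99  1.04  0.52 -3.03] 0.0 [0.149 0.979 0.142]
10 0 [-0.73  0.58  1.92  1.19  0.45 -3.15] 0.0 [0.149 0.979 0.142]
15 0.23 [-0.99  0.01  2.06  0.71  0.87 -2.7 ] 0.0 [0.219 0.957 0.19 ]
15 0.12 [-0.85  0.28  2.03  0.9   0.62 -2.84] 0.0 [0.219 0.957 0.19 ]
15 0.06 [-0.78  0.43  1.99  1.04  0.52 -2.95] 0.0 [0.219 0.957 0.19 ]
15 0 [-0.73  0.58  1.92  1.19  0.45 -3.06] 0.0 [0.219 0.957 0.19 ]
20 0.23 [-0.99  0.01  2.06  0.71  0.87 -2.61] 0.0 [0.287 0.928 0.237]
20 0.12 [-0.85  0.28  2.03  0.9   0.62 -2.75] 0.0 [0.287 0.928 0.237]
20 0.06 [-0.78  0.43  1.99  1.04  0.52 -2.86] 0.0 [0.287 0.928 0.237]
20 0 [-0.73  0.58  1.92  1.19  0.45 -2.98] 0.0 [0.287 0.928 0.237]
```

Request:
arm_command(increments=[[[0,0,0,1,1],[0,0,0,1,1],[0,0,0.12,1,1],[0,0,0.12,1,1],[0,0,0.12,1,1],[0,0,0.12,1,1],[0,0,0.12,1,1],[0,0,0.12,1,1],[0,0,0.12,1,1],[0,0,0.12,1,1],[0,0,0.12,1,1],[0,0,0.12,1,1]]])

```text
time: 22.9
eef_pos: [0.4419, -0.203, 0.1972]
tool_rot: [0.493, 0.819, 0.162, 0.245]
wrist_force: [-0.0, 0.6, 0.6]
grip_width: 0.0881
gripper_force: 0.0
```

Request:
arm_command(increments=[[[0,0,0.12,1,1],[0,0,0.12,1,1],[0,0,0.12,1,1],[0,0,0.12,1,1],[0,0,0.12,1,1],[0,0,0.12,1,1],[0,0,0.12,1,1],[0,0,0.12,1,1],[0,0,0.12,1,1],[0,0,0.12,1,1],[0,0,0.12,1,1],[0,0,0.12,1,1]]])

```text
time: 24.1
eef_pos: [0.462, -0.2021, 0.1674]
tool_rot: [0.836, 0.463, 0.263, 0.131]
wrist_force: [-0.8, -0.6, -0.5]
grip_width: 0.088
gripper_force: 0.0
```

Request:
arm_command(increments=[[[0,0,0.12,1,0.9],[0,0,0.12,1,0.8],[0,0,0.12,1,0.6],[0,0,0.12,1,0.4],[0,0,0.12,1,0.3],[0,0,0.12,1,0.2],[0,0,0.12,1,0.1],[0,0,0.12,1,0.1],[0,0,0.12,1,0],[0,0,0.12,1,0],[0,0,0.12,1,0],[0,0,0.12,1,0]]])

```text
time: 25.3
eef_pos: [0.4822, -0.2013, 0.1377]
tool_rot: [0.956, -0.018, 0.293, -0.018]
wrist_force: [-0.4, 0.5, -0.1]
grip_width: 0.0441
gripper_force: 0.0
```

```bash
python3 st.py;python3 - <<'E'
from h import *
from cell import bot
z=R.from_quat(bot.observe()['tool_rot']).apply([0,0,1])
print(plan(np.array([.5445,-.204,.040])+.019*z))
f=bot.grab_frame("wrist");print([(r["score"],r["uv"],r["mask"].sum()) for r in bot.regions_of("setting_bar",f)],proj(f,[[.5445,-.204,.016],[.5445,-.204,.05]]))
cv2.imwrite("pics/j.png",f["img"])
E
```

```text
25.3 [-0.838  0.239  2.028  0.818  0.635  0.154] [ 0.4822 -0.2013  0.1377] [-0.4  0.5 -0.1] 0.0441 0.0
[[ 0.8277 -0.0229  0.5607]
 [-0.044  -0.9987  0.0241]
 [ 0.5595 -0.0447 -0.8277]]
(array([-0.12,  0.22,  5.39]), 6)
[(0.72, [261.8, 198.8], np.int64(2632)), (0.66, [144.7, 203.2], np.int64(2833)), (0.62, [253.4, 289.9], np.int64(1729))] [[261.89940832 197.46329855]
 [261.07638693 187.12408294]]
```

Request:
arm_command(increments=[[[-0.12,0.22,1,0,0],[0,0,1,0,0],[0,0,1,0,0],[0,0,0.9,0,0],[0,0,0.8,0,0],[0,0,0.69,0,0],[0,0,0,0,-0.3],[0,0,0,0,-0.8],[0,0,0,0,-0.9],[0,0,0,0,-0.9],[0,0,0,0,-0.9]]], newtons=40)

```text
time: 26.5
eef_pos: [0.5553, -0.2048, 0.0251]
tool_rot: [0.956, -0.016, 0.294, -0.017]
wrist_force: [-2.2, 1.3, 4.6]
grip_width: 0.014
gripper_force: 39.1
```

```bash
python3 st.py
```

```text
26.5 [-0.72   0.578  1.907  1.131  0.443 -0.113] [ 0.5553 -0.2048  0.0251] [-2.2  1.3  4.6] 0.014 39.07525045335721
[[ 0.8271 -0.0208  0.5616]
 [-0.0406 -0.9989  0.0228]
 [ 0.5605 -0.0417 -0.8271]]
```

Run:
```python
from kin import *
from cell import bot
s=bot.observe();R1=R.from_quat(s['tool_rot']);R2=R1*R.from_euler('Z',np.pi);z=R1.apply([0,0,1])
for B in ([.5,.02,0],[.46,.02,0],[.54,.01,0]):
    P=np.array(B)+[.0108,0,.0251]
    print(B)
    for nm,Rt,q in (("flip",R1,s['q']),("unfl",R2,np.array([0,.4,2,-.2,.3,-1.3]))):
        for back in (0,.05,.11):
            q,e=ik(P-z*back,Rt,q);print(nm,back,q.round(2),round(e,4))
print("place");q=np.array([.1,.35,1.95,-.2,.3,-1.25])
for P in ([.572,.1735,.130],[.572,.1735,.145]):
    print(ik(np.array(P),R2,q)[0].round(2))
P1=s['eef_pos']+[0,0,.04]; P2=np.array([.5108,.02,.065])
print(plan(P1),plan(P2,p0=P1),plan([.5108,.02,.0256],p0=P2))
```

```text
[0.5, 0.02, 0]
flip 0 [-0.28  0.45  2.18  1.9   0.19 -0.53] 0.0
flip 0.05 [-0.31  0.3   2.24  1.39  0.2  -0.03] 0.0
flip 0.11 [-0.35  0.1   2.29  0.85  0.28  0.49] 0.0
unfl 0 [-0.28  0.45  2.18 -1.24 -0.19 -0.53] 0.0
unfl 0.05 [-0.31  0.3   2.24 -1.75 -0.2  -0.03] 0.0
unfl 0.11 [-0.35  0.1   2.29 -2.29 -0.28  0.49] 0.0
[0.46, 0.02, 0]
flip 0 [-0.31  0.4   2.29  2.1   0.23 -0.76] 0.0
flip 0.05 [-0.35  0.23  2.35  1.56  0.22 -0.25] 0.0
flip 0.11 [-0.4   0.01  2.39  0.92  0.31  0.38] 0.0
unfl 0 [-0.31  0.4   2.29 -1.04 -0.23 -0.76] 0.0
unfl 0.05 [-0.35  0.23  2.35 -1.58 -0.22 -0.25] 0.0
unfl 0.11 [-0.4   0.01  2.39 -2.23 -0.31  0.38] 0.0
[0.54, 0.01, 0]
flip 0 [-0.28  0.51  2.06  1.58  0.18 -0.2 ] 0.0
flip 0.05 [-0.3   0.36  2.13  1.18  0.2   0.19] 0.0
flip 0.11 [-0.33  0.18  2.18  0.79  0.29  0.56] 0.0
unfl 0 [-0.28  0.51  2.06 -1.56 -0.18 -0.2 ] 0.0
unfl 0.05 [-0.3   0.36  2.13 -1.96 -0.2   0.19] 0.0
unfl 0.11 [-0.33  0.18  2.18 -2.35 -0.29  0.56] 0.0
place
[ 0.12  0.37  1.86 -0.14  0.32 -1.3 ]
[ 0.12  0.35  1.85 -0.12  0.35 -1.32]
(array([ 0.9 , -0.07, -1.32]), 2) (array([-1.84, -8.95, -0.79]), 9) (array([-0.88,  0.07,  1.3 ]), 2)
```

Run:
```python
from kin import *
from cell import bot
s=bot.observe();R1=R.from_quat(s['tool_rot']);z=R1.apply([0,0,1])
for x in (.42,.46,.5,.54):
  for y in (.06,.10,.14,.17,.20):
    o=[]
    for back in (0,.05,.11):
        P=np.array([x,y,0])+[.0108,0,.0251]-z*back
        q0=np.array([np.arctan2(y,x)-.22,.4,2.1,0.3,.3,.5])
        q,e=ik(P,R1,q0)
        if q[4]<0: q,e=ik(P,R1,q*[1,1,1,1,-1,1]+[0,0,0,np.pi if q[3]<0 else -np.pi,0,np.pi if q[5]<0 else -np.pi])
        o.append((q[0].round(2),q[2].round(2),q[3].round(2),q[4].round(2),'q6f',q[5].round(2),'q6u',(q[5]-np.pi).round(2)))
    print(x,y,*o)
```

```text
0.42 0.06 (np.float64(-0.22), np.float64(2.38), np.float64(2.47), np.float64(0.23), 'q6f', np.float64(-1.06), 'q6u', np.float64(-4.2)) (np.float64(-0.25), np.float64(2.44), np.float64(1.85), np.float64(0.17), 'q6f', np.float64(-0.45), 'q6u', np.float64(-3.59)) (np.float64(-0.29), np.float64(2.48), np.float64(0.81), np.float64(0.26), 'q6f', np.float64(0.57), 'q6u', np.float64(-2.57))
0.42 0.1 (np.float64(-0.08), np.float64(2.36), np.float64(2.79), np.float64(0.19), 'q6f', np.float64(-1.25), 'q6u', np.float64(-4.39)) (np.float64(-0.09), np.float64(2.41), np.float64(2.2), np.float64(0.09), 'q6f', np.float64(-0.66), 'q6u', np.float64(-3.8)) (np.float64(-0.11), np.float64(2.45), np.float64(0.5), np.float64(0.17), 'q6f', np.float64(1.02), 'q6u', np.float64(-2.12))
0.42 0.14 (np.float64(0.06), np.float64(2.32), np.float64(-3.07), np.float64(0.16), 'q6f', np.float64(-1.55), 'q6u', np.float64(-4.69)) (np.float64(0.06), np.float64(2.37), np.float64(-2.85), np.float64(0.04), 'q6f', np.float64(-1.77), 'q6u', np.float64(-4.91)) (np.float64(0.07), np.float64(2.4), np.float64(-0.1), np.float64(0.15
[... 5877 characters left out ...]
, np.float64(0.05), 'q6f', np.float64(2.74), 'q6u', np.float64(-0.4)) (np.float64(0.12), np.float64(2.04), np.float64(-0.44), np.float64(0.1), 'q6f', np.float64(2.15), 'q6u', np.float64(-0.99)) (np.float64(0.13), np.float64(2.09), np.float64(-0.24), np.float64(0.21), 'q6f', np.float64(1.95), 'q6u', np.float64(-1.19))
0.54 0.2 (np.float64(0.18), np.float64(1.94), np.float64(-1.05), np.float64(0.09), 'q6f', np.float64(2.81), 'q6u', np.float64(-0.34)) (np.float64(0.19), np.float64(2.0), np.float64(-0.64), np.float64(0.14), 'q6f', np.float64(2.41), 'q6u', np.float64(-0.73)) (np.float64(0.21), np.float64(2.05), np.float64(-0.4), np.float64(0.24), 'q6f', np.float64(2.18), 'q6u', np.float64(-0.97))
```

Run:
```python
from kin import *
from cell import bot
import pickle
s=bot.observe();R1=R.from_quat(s['tool_rot']);z=R1.apply([0,0,1])
for x in (.60,.64,.68):
  for y in (-.04,0,.04):
    o=[]
    for back in (0,.05,.11):
        P=np.array([x,y,0])+[.0108,0,.0251]-z*back
        q,e=ik(P,R1,np.array([np.arctan2(y,x)-.22,.6,1.9,0.8,.3,.5]))
        o.append([float(round(v,2)) for v in (q[0],q[2],q[3],q[4],q[5]-np.pi)])
    print(x,y,*o)
f=pickle.load(open("f0.pkl","rb"))
print("jar",atz(f[1],(110+562/2.9,120+98/2.9),.1),tri(f,[(320.5,191.5),(301.4,155.4)]))
c=bot.grab_frame("wrist");print("cam rel",c["position"]-s['eef_pos'], R1.inv().apply(c["position"]-s['eef_pos']))
```

```text
0.6 -0.04 [-0.34, 1.88, 1.12, 0.24, -2.93] [-0.37, 1.95, 0.94, 0.28, -2.76] [-0.4, 2.02, 0.75, 0.36, -2.58]
0.6 0 [-0.26, 1.89, 1.09, 0.19, -2.83] [-0.28, 1.96, 0.88, 0.23, -2.63] [-0.31, 2.02, 0.67, 0.32, -2.43]
0.6 0.04 [-0.18, 1.89, 0.99, 0.14, -2.66] [-0.19, 1.96, 0.75, 0.19, -2.42] [-0.21, 2.02, 0.54, 0.28, -2.22]
0.64 -0.04 [-0.32, 1.77, 0.89, 0.26, -2.67] [-0.34, 1.84, 0.78, 0.3, -2.57] [-0.37, 1.9, 0.65, 0.38, -2.46]
0.64 0 [-0.24, 1.77, 0.82, 0.22, -2.53] [-0.26, 1.84, 0.7, 0.26, -2.42] [-0.28, 1.91, 0.57, 0.34, -2.31]
0.64 0.04 [-0.16, 1.77, 0.68, 0.18, -2.33] [-0.17, 1.84, 0.56, 0.23, -2.22] [-0.19, 1.91, 0.45, 0.3, -2.12]
0.68 -0.04 [-0.29, 1.64, 0.7, 0.29, -2.45] [-0.31, 1.72, 0.64, 0.33, -2.41] [-0.34, 1.79, 0.56, 0.4, -2.34]
0.68 0 [-0.22, 1.65, 0.61, 0.26, -2.31] [-0.24, 1.72, 0.55, 0.3, -2.26] [-0.26, 1.8, 0.48, 0.36, -2.2]
0.68 0.04 [-0.15, 1.64, 0.48, 0.23, -2.12] [-0.16, 1.72, 0.43, 0.27, -2.08] [-0.17, 1.79, 0.37, 0.34, -2.02]
jar [ 0.72389869 -0.10937834  0.1       ] [ 0.73070181 -0.11066586  0.05464082]
cam rel [-0.01508705 -0.00580162  0.16528875] [ 0.08040395 -0.00077546 -0.14531432]
```

Run:
```python
from h import *
from cell import bot
p=bot.observe()['eef_pos']
a=p+[0,0,.06];b=a+[.0855,.194,0]
print(plan(a),plan(b,p0=a),plan(b-[0,0,.0595],p0=b))
```

```text
(array([ 1.35, -0.1 , -1.99]), 2) (array([ 2.51, -7.82,  2.1 ]), 8) (array([-1.33,  0.1 ,  1.97]), 2)
```

Request:
arm_command(increments=[[[0.35,-0.03,-0.5,0,-0.9],[0.5,-0.03,-0.75,0,-0.9],[0.5,-0.04,-0.74,0,-0.9],[0.31,-0.98,0.26,0,-0.9],[0.31,-0.98,0.26,0,-0.9],[0.31,-0.98,0.26,0,-0.9],[0.31,-0.98,0.26,0,-0.9],[0.31,-0.98,0.26,0,-0.9],[0.32,-0.98,0.26,0,-0.9],[0.32,-0.97,0.27,0,-0.9],[0.32,-0.97,0.27,0,-0.9]]])

```text
time: 27.65
eef_pos: [0.6405, -0.0094, 0.0838]
tool_rot: [0.956, -0.016, 0.292, -0.018]
wrist_force: [0.3, 0.7, -2.9]
grip_width: 0.0138
gripper_force: 39.3
```

```bash
python3 st.py
python3 - <<'E'
from h import *
from cell import bot
f=bot.grab_frame("side")
cv2.imwrite("pics/k.png",cv2.resize(f["img"][130:300,170:370],None,fx=3,fy=3,interpolation=cv2.INTER_CUBIC))
p=bot.observe()['eef_pos'];print(plan([p[0],p[1],.0258]))
E
```

```text
27.65 [-0.265  0.518  1.78   0.571  0.319  0.843] [ 0.6405 -0.0094  0.0838] [ 0.3  0.7 -2.9] 0.0138 39.272575351624255
[[ 0.8287 -0.0208  0.5593]
 [-0.0414 -0.9989  0.0242]
 [ 0.5582 -0.0432 -0.8286]]
(array([-1.3 ,  0.1 ,  1.93]), 2)
```

View pics/k.png

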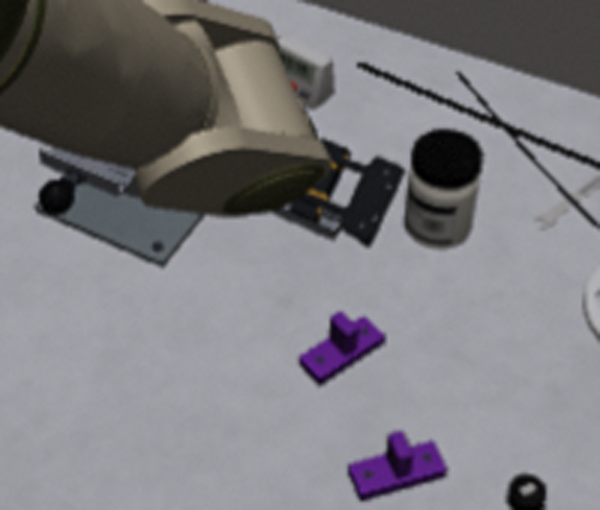

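Request:
arm_command(increments=[[[-0.5,0.04,0.7,0,-0.9],[-0.5,0.03,0.7,0,-0.9],[-0.3,0.03,0.53,0,-0.9],[0,0,0,0,-0.5],[0,0,0,0,0],[0,0,-0.8,0,0],[0,0,-1,0,0],[0,0,-1,-1,0],[0,0,-1,-1,0],[0,0,-0.6,-1,0]]])

```text
time: 28.7
eef_pos: [0.5787, -0.0136, 0.1194]
tool_rot: [0.949, 0.11, 0.294, 0.022]
wrist_force: [1.0, 0.6, 0.2]
grip_width: 0.0442
gripper_force: 0.0
```

```bash
python3 st.py
python3 - <<'E'
from h import *
from cell import bot
f=bot.grab_frame("wrist")
print([(r["score"],r["uv"],r["mask"].sum()) for r in bot.regions_of("setting_bar",f)],proj(f,[[.63,-.0095,.016],[.63,-.0095,.035]]))
E
```

```text
28.7 [-0.311  0.347  1.938  0.607  0.346  0.506] [ 0.5787 -0.0136  0.1194] [1.  0.6 0.2] 0.0442 0.0
[[ 0.8033  0.1964  0.5623]
 [ 0.2225 -0.9747  0.0226]
 [ 0.5525  0.107  -0.8266]]
[(0.95, [303.8, 347.6], np.int64(1391)), (0.78, [251.9, 209.1], np.int64(3006))] [[249.3826633  203.99194796]
 [251.48958811 198.67944416]]
```

Bar stands as expected on the table. Spin back −165°.

Request:
arm_command(increments=[[[0,0,-0.2,-1,0],[0,0,-0.2,-1,0],[0,0,0,-1,0],[0,0,0,-1,0],[0,0,0,-1,0],[0,0,0,-1,0],[0,0,0,-1,0],[0,0,0,-1,0],[0,0,0,-1,0],[0,0,0,-1,0],[0,0,0,-1,0],[0,0,0,-1,0]]])

```text
time: 30.0
eef_pos: [0.5738, -0.0136, 0.125]
tool_rot: [0.768, 0.569, 0.243, 0.165]
wrist_force: [0.6, -0.0, -0.4]
grip_width: 0.0441
gripper_force: 0.0
```

Request:
arm_command(increments=[[[0,0,0,-1,0],[0,0,0,-1,0],[0,0,0,-1,0],[0,0,0,-1,0],[0,0,0,-1,0],[0,0,0,-1,0],[0,0,0,-1,0],[0,0,0,-1,0],[0,0,0,-1,0],[0,0,0,-1,0],[0,0,0,-1,0],[0,0,0,-1,0]]])

```text
time: 31.2
eef_pos: [0.5738, -0.0136, 0.125]
tool_rot: [0.381, 0.877, 0.128, 0.264]
wrist_force: [-0.9, 0.5, 0.1]
grip_width: 0.0441
gripper_force: 0.0
```

Request:
arm_command(increments=[[[0,0,0,-1,0],[0,0,0,-1,0],[0,0,0,-1,0],[0,0,0,-1,0],[0,0,0,-1,0],[0,0,0,-1,0],[0,0,0,-1,0],[0,0,0,-1,0],[0,0,0,-1,0]]])

```text
time: 32.1
eef_pos: [0.5738, -0.0136, 0.125]
tool_rot: [0.016, 0.956, 0.017, 0.293]
wrist_force: [0.2, 0.7, -0.8]
grip_width: 0.0442
gripper_force: 0.0
```

```bash
python3 st.py
python3 - <<'E'
from h import *
from cell import bot
f=bot.grab_frame("wrist")
print([(r["score"],r["uv"],r["mask"].sum()) for r in bot.regions_of("setting_bar",f)],proj(f,[[.63,-.0095,.016],[.63,-.0095,.035]]))
z=R.from_quat(bot.observe()['tool_rot']).apply([0,0,1]);print(plan(np.array([.63,-.0095,.040])+.019*z))
E
```

```text
32.1 [-0.315  0.328  1.945  0.591  0.36  -2.355] [ 0.5738 -0.0136  0.125 ] [ 0.2  0.7 -0.8] 0.0442 0.0
[[-0.828   0.0204  0.5603]
 [ 0.0406  0.9989  0.0235]
 [-0.5592  0.0422 -0.828 ]]
[(0.9, [253.8, 167.0], np.int64(3299)), (0.86, [132.0, 72.0], np.int64(5377))] [[253.86118446 169.61056548]
 [254.80938713 186.28015207]]
(array([0.05, 0.06, 4.84]), 5)
```

Request:
arm_command(increments=[[[0.05,0.06,1,0,0],[0,0,1,0,0],[0,0,1,0,0],[0,0,1,0,0],[0,0,0.84,0,-0.1],[0,0,0,0,-0.6],[0,0,0,0,-0.9],[0,0,0,0,-0.9],[0,0,0,0,-0.9]]], newtons=40)

```text
time: 33.1
eef_pos: [0.6406, -0.0094, 0.0253]
tool_rot: [0.017, 0.956, 0.017, 0.293]
wrist_force: [-1.1, -1.3, 2.1]
grip_width: 0.0138
gripper_force: 39.5
```

```bash
python3 st.py
python3 - <<'E'
from h import *
from cell import bot
p=bot.observe()['eef_pos'];r=bot.observe()['tool_rot'];z=R.from_quat(r).apply([0,0,1])
c=p-.2*z;b=np.array([.5737,.1745,.151])-.12*z
print(b,plan(b,p0=c))
E
```

```text
33.1 [-0.264  0.627  1.802  0.895  0.218 -2.633] [ 0.6406 -0.0094  0.0253] [-1.1 -1.3  2.1] 0.0138 39.45968192365399
[[-0.8272  0.0221  0.5615]
 [ 0.0421  0.9989  0.0227]
 [-0.5604  0.0424 -0.8271]]
[0.50631649 0.17177768 0.2502575 ] (array([-0.29,  7.5 , -2.3 ]), 8)
```

Request:
arm_command(increments=[[[0,0,-0.6,0,-0.9],[0,0,-0.9,0,-0.9],[0,0,-1,0,-0.9],[0,0,-1,0,-0.9],[0,0,-1,0,-0.9],[0,0,-1,0,-0.9],[0,0,-1,0,-0.9],[0,0,-1,0,-0.9],[0,0,-0.5,0,-0.9]]])

```text
time: 34.0
eef_pos: [0.5273, -0.0137, 0.1916]
tool_rot: [0.017, 0.956, 0.017, 0.293]
wrist_force: [1.0, -0.2, -3.0]
grip_width: 0.0141
gripper_force: 39.4
```

Request:
arm_command(increments=[[[-0.04,0.94,-0.29,0,-0.9],[-0.04,0.94,-0.29,0,-0.9],[-0.04,0.94,-0.29,0,-0.9],[-0.04,0.94,-0.29,0,-0.9],[-0.04,0.94,-0.29,0,-0.9],[-0.04,0.94,-0.29,0,-0.9],[-0.03,0.93,-0.29,0,-0.9],[-0.02,0.93,-0.27,0,-0.9]]])

```text
time: 34.8
eef_pos: [0.5051, 0.1726, 0.2498]
tool_rot: [0.017, 0.956, 0.017, 0.292]
wrist_force: [0.5, -0.6, -3.1]
grip_width: 0.0139
gripper_force: 39.4
```

```bash
python3 st.py
python3 - <<'E'
from h import *
from cell import bot
a=np.array([.5737,.1745,.152])
print(plan(a),plan([.5737,.1745,.130],p0=a))
f=bot.grab_frame("wrist")
for l in ("setting_bar","knob","gate"):
  for r in bot.regions_of(l,f):
    v,u=np.nonzero(r["mask"]);print(l,r["score"],r["uv"],r["mask"].sum(),u.min(),u.max(),v.min(),v.max())
print(proj(f,[[.504,.1745,.109]]))
E
```

```text
34.8 [ 0.134  0.07   1.881 -0.092  0.599 -1.341] [0.5051 0.1726 0.2498] [ 0.5 -0.6 -3.1] 0.0139 39.37495652648977
[[-0.8285  0.022   0.5596]
 [ 0.0422  0.9988  0.0233]
 [-0.5585  0.0429 -0.8284]]
(array([-0.09, -0.03,  4.78]), 5) (array([ 0.49, -0.04,  0.73]), 1)
setting_bar 0.79 [254.6, 216.2] 9773 175 331 183 298
setting_bar 0.6 [13.8, 82.4] 2003 0 35 49 115
knob 0.74 [248.9, 129.1] 5150 202 300 72 161
knob 0.2 [248.5, 140.3] 15616 182 313 72 368
gate 0.85 [250.6, 129.3] 5086 202 299 71 160
gate 0.41 [66.1, 211.0] 3590 33 98 169 246
[[247.8351506   93.13191585]]
```

Request:
arm_command(increments=[[[-0.02,0,0.96,0,-0.9],[-0.02,0,0.96,0,-0.9],[-0.02,0,0.96,0,-0.9],[-0.02,0,0.95,0,-0.9],[-0.01,0,0.95,0,-0.9],[0.12,-0.01,0.18,0,-0.9],[0.12,-0.01,0.18,0,-0.9],[0.12,-0.01,0.18,0,-0.9]]])

```text
time: 35.8
eef_pos: [0.5747, 0.1741, 0.1362]
tool_rot: [0.017, 0.956, 0.017, 0.293]
wrist_force: [0.2, 0.1, -3.0]
grip_width: 0.0138
gripper_force: 39.7
```

```bash
python3 st.py
python3 - <<'E'
from h import *
print(plan([.5737,.175,.130]))
E
```

```text
35.8 [ 0.117  0.367  1.847 -0.129  0.335 -1.31 ] [0.5747 0.1741 0.1362] [ 0.2  0.1 -3. ] 0.0138 39.6567703592882
[[-0.8275  0.0216  0.561 ]
 [ 0.0419  0.9989  0.0234]
 [-0.5599  0.0428 -0.8275]]
(array([0.18, 0.03, 0.18]), 1)
```

Request:
arm_command(increments=[[[0.06,0.02,0.08,0,-0.9],[0.06,0.02,0.08,0,-0.9],[0.02,0,0.03,0,-0.9]]])

```text
time: 36.1
eef_pos: [0.5747, 0.1759, 0.1303]
tool_rot: [0.016, 0.956, 0.017, 0.293]
wrist_force: [0.1, 0.5, -2.9]
grip_width: 0.0135
gripper_force: 39.7
```

```bash
python3 st.py
```

```text
36.1 [ 0.121  0.378  1.85  -0.139  0.322 -1.297] [0.5747 0.1759 0.1303] [ 0.1  0.5 -2.9] 0.0135 39.656897583045065
[[-0.8276  0.0208  0.5609]
 [ 0.0412  0.9989  0.0238]
 [-0.5597  0.0428 -0.8276]]
```

Request:
arm_command(increments=[[[0.03,0,0.04,0,-0.9],[-0.03,0,0.02,0,-0.9],[-0.03,0,0.02,0,-0.9],[-0.03,0,0.02,0,-0.9]]])

```text
time: 36.5
eef_pos: [0.5777, 0.1758, 0.1295]
tool_rot: [0.016, 0.956, 0.017, 0.293]
wrist_force: [-4.4, 1.6, 6.1]
grip_width: 0.0135
gripper_force: 39.8
```

```bash
python3 st.py
```

```text
36.5 [ 0.12   0.385  1.843 -0.138  0.322 -1.299] [0.5777 0.1758 0.1295] [-4.4  1.6  6.1] 0.0135 39.84496347606182
[[-0.8273  0.0208  0.5614]
 [ 0.0413  0.9989  0.0238]
 [-0.5603  0.0429 -0.8272]]
```

Request:
arm_command(increments=[[[0,0,0,0,-0.5],[0,0,0,0,-0.1],[0,0,-0.3,0,0],[0,0,-0.7,0,0],[0,0,-1,0,0.2],[0,0,-1,0,0.3],[0,0,-1,0,0.3],[0,0,-1,0,0.3]]])

```text
time: 37.3
eef_pos: [0.5064, 0.1727, 0.2335]
tool_rot: [0.016, 0.956, 0.017, 0.293]
wrist_force: [-0.2, 0.4, 0.1]
grip_width: 0.057
gripper_force: 0.0
```

```bash
python3 st.py
python3 - <<'E'
from h import *
from cell import bot
import pickle
r=bot.observe()['tool_rot'];z=R.from_quat(r).apply([0,0,1]);g=np.array([.504,.1755,.109])+.017*z;a=g-.08*z
print(g,plan(a),plan(g,p0=a))
f=bot.grab_frame("wrist");pickle.dump(f,open("w5.pkl","wb"))
for l in ("setting_bar","knob"):
  for q in bot.regions_of(l,f):
    v,u=np.nonzero(q["mask"]);print(l,round(q["score"],2),q["uv"],q["mask"].sum(),u.min(),u.max(),v.min(),v.max())
    if l=="setting_bar":print(cv2.minAreaRect(np.c_[u,v].astype(np.float32)))
bc=np.array([.567,.175,.104]);c=[[sx*.015,sy*.038,.016] for sx in(-1,1) for sy in(-1,1)]
print(proj(f,bc+c).round(0).tolist(),proj(f,[[.504,.1755,.109],bc+[0,0,.05]]).round(0).tolist())
E
```

```text
37.3 [ 0.134  0.092  1.904 -0.098  0.553 -1.335] [0.5064 0.1727 0.2335] [-0.2  0.4  0.1] 0.057 0.0
[[-0.8276  0.021   0.5609]
 [ 0.0414  0.9989  0.0237]
 [-0.5597  0.0428 -0.8276]]
[0.51353449 0.1759032  0.09493121] (array([ 2.87, -0.1 ,  1.55]), 3) (array([-0. ,  0. ,  3.2]), 4)
setting_bar 0.82 [11.4, 91.3] 1586 0 29 58 122
((14.499998092651367, 90.0), (28.999996185302734, 63.99999237060547), 0.0)
setting_bar 0.65 [255.6, 165.5] 3216 209 296 145 206
((253.38507080078125, 176.26632690429688), (60.089046478271484, 87.22603607177734), 87.43623352050781)
knob 0.86 [250.3, 131.1] 3450 200 302 81 171
[[208.0, 160.0], [295.0, 156.0], [212.0, 182.0], [292.0, 178.0]] [[250.0, 104.0], [253.0, 199.0]]
```

Request:
arm_command(increments=[[[0.95,-0.03,0.5,0,0.4],[0.96,-0.03,0.5,0,0.4],[0.96,-0.04,0.55,0,0.4],[0,0,0.8,0,0.4],[0,0,0.8,0,0.3],[0,0,0.8,0,0.1],[0,0,0.8,0,0],[0,0,0,0,-0.3],[0,0,0,0,-0.6],[0,0,0,0,-0.6]]])

```text
time: 38.45
eef_pos: [0.5136, 0.1761, 0.0929]
tool_rot: [0.016, 0.956, 0.017, 0.292]
wrist_force: [9.5, 4.6, -15.7]
grip_width: 0.0294
gripper_force: 41.0
```

```bash
python3 st.py
```

```text
38.45 [ 0.14   0.349  2.034 -0.316  0.176 -1.102] [0.5136 0.1761 0.0929] [  9.5   4.6 -15.7] 0.0294 40.97367659211159
[[-0.8292  0.0209  0.5586]
 [ 0.0411  0.9989  0.0235]
 [-0.5575  0.0424 -0.8291]]
```

Request:
arm_command(increments=[[[-0.066,0,0.045,0,-0.6],[-0.066,0,0.045,0,-0.6],[-0.066,0,0.045,0,-0.6],[-0.066,0,0.045,0,-0.6]]])

```text
time: 38.85
eef_pos: [0.5199, 0.176, 0.0928]
tool_rot: [0.016, 0.957, 0.017, 0.29]
wrist_force: [-11.0, 2.1, -0.7]
grip_width: 0.0291
gripper_force: 39.1
```

```bash
python3 st.py
```

```text
38.85 [ 0.138  0.359  2.016 -0.294  0.186 -1.127] [0.5199 0.176  0.0928] [-11.    2.1  -0.7] 0.0291 39.114063531160355
[[-0.8308  0.0208  0.5562]
 [ 0.0404  0.9989  0.023 ]
 [-0.5552  0.0415 -0.8307]]
```

Sliding. Continue in small steps.

Request:
arm_command(increments=[[[-0.066,0,0.045,0,-0.6],[-0.05,0,0.034,0,-0.6]]])

```text
time: 39.05
eef_pos: [0.5234, 0.1759, 0.0928]
tool_rot: [0.016, 0.957, 0.017, 0.29]
wrist_force: [-10.7, 2.2, -0.4]
grip_width: 0.0293
gripper_force: 39.1
```

Request:
arm_command(increments=[[[-0.05,0,0.034,0,-0.6]]])

```text
time: 39.15
eef_pos: [0.5249, 0.1758, 0.0928]
tool_rot: [0.016, 0.957, 0.017, 0.29]
wrist_force: [-11.4, 2.1, -0.2]
grip_width: 0.0295
gripper_force: 39.1
```

Request:
arm_command(increments=[[[-0.033,0,0.022,0,-0.6]]])

```text
time: 39.25
eef_pos: [0.5259, 0.1758, 0.0927]
tool_rot: [0.016, 0.957, 0.017, 0.29]
wrist_force: [-11.0, 2.0, 0.3]
grip_width: 0.0296
gripper_force: 39.1
```

Request:
arm_command(increments=[[[-0.033,0,0.022,0,-0.6]]])

```text
time: 39.35
eef_pos: [0.5268, 0.1758, 0.0928]
tool_rot: [0.016, 0.957, 0.017, 0.29]
wrist_force: [-12.0, 1.9, 0.1]
grip_width: 0.0294
gripper_force: 39.1
```

Request:
arm_command(increments=[[[-0.033,0,0.022,0,-0.6]]])

```text
time: 39.45
eef_pos: [0.5272, 0.1758, 0.0926]
tool_rot: [0.016, 0.957, 0.017, 0.29]
wrist_force: [-24.4, 2.3, 12.1]
grip_width: 0.0298
gripper_force: 37.7
```

Request:
arm_command(increments=[[[-0.033,0,0.022,0,-0.6]]])

```text
time: 39.55
eef_pos: [0.5273, 0.1758, 0.0926]
tool_rot: [0.016, 0.957, 0.017, 0.289]
wrist_force: [-34.7, 1.4, 18.5]
grip_width: 0.0295
gripper_force: 36.6
```

Run:
```python
from h import *
from cell import bot
f=bot.grab_frame("side")
for l in ("setting_bar","gate","knob"):
  for q in bot.regions_of(l,f): print(l,round(q["score"],2),q["uv"],q["mask"].sum())
print(proj(f,[[.567,.175,.12],[.516,.175,.109]]))
```

```text
setting_bar 0.92 [284.4, 246.2] 366
setting_bar 0.68 [204.8, 180.1] 244
setting_bar 0.65 [301.3, 280.7] 457
gate 0.69 [122.5, 193.3] 236
[[201.28752947 177.78676052]
 [191.25537224 192.46811098]]
```

Request:
arm_command(increments=[[[0.03,0,-0.02,0,-0.6],[0,0,0,0,-0.3],[0,0,0,0,0.1],[0,0,0,0,0.3],[0,0,-0.5,0,0.4],[0,0,-1,0,0.4],[0,0,-1,0,0.4],[0,0,-1,0,0.4],[0,0,-1,0,0.4],[0,0,-1,0,0.4]]])

```text
time: 40.75
eef_pos: [0.453, 0.1724, 0.2091]
tool_rot: [0.016, 0.956, 0.018, 0.294]
wrist_force: [0.3, 0.3, -0.1]
grip_width: 0.0614
gripper_force: 0.0
```

```bash
python3 st.py
python3 - <<'E'
from h import *
from cell import bot
f=bot.grab_frame("wrist");g=f["img"]
for l in ("setting_bar","knob"):
  for q in bot.regions_of(l,f):
    v,u=np.nonzero(q["mask"]);print(l,round(q["score"],2),q["uv"],q["mask"].sum(),u.min(),u.max(),v.min(),v.max())
fx=.516+.067;bc=np.array([fx-.015,.175,.104]);c=[[sx*.015,sy*.038,.016] for sx in(-1,1) for sy in(-1,1)]
print(proj(f,bc+c).round(0).tolist(),proj(f,[[.516,.1755,.109],bc+[0,0,.05],[fx,.175,.12],[fx-.034,.175,.12],[.516-.016,.1755,.109]]).round(0).tolist())
# gradient profile off-centre column through lip, bar and frame
for y in (.155,.195):
    us=[proj(f,[[x,y,.12]])[0] for x in np.arange(.54,.596,.002)]
    print(y,[int(g[int(round(v)),int(round(u))].mean()) for u,v in us])
E
```

```text
40.75 [ 0.154  0.014  2.06  -0.137  0.476 -1.28 ] [0.453  0.1724 0.2091] [ 0.3  0.3 -0.1] 0.0614 0.0
[[-0.827   0.0209  0.5618]
 [ 0.0416  0.9988  0.024 ]
 [-0.5607  0.0432 -0.8269]]
setting_bar 0.85 [260.1, 226.5] 1624 218 294 214 258
setting_bar 0.62 [21.8, 141.2] 2039 0 44 111 171
knob 0.95 [253.0, 197.9] 2653 209 298 164 221
[[214.0, 217.0], [294.0, 214.0], [218.0, 233.0], [291.0, 230.0]] [[253.0, 182.0], [256.0, 255.0], [255.0, 232.0], [254.0, 213.0], [253.0, 170.0]]
0.155 [68, 69, 70, 82, 120, 123, 124, 125, 127, 129, 128, 127, 125, 122, 122, 125, 129, 128, 129, 130, 135, 143, 148, 150, 151, 151, 151, 151]
0.195 [68, 68, 69, 77, 110, 119, 124, 127, 128, 130, 130, 129, 130, 130, 128, 129, 130, 129, 129, 130, 134, 144, 152, 153, 153, 154, 153, 153]
```

```bash
python3 -c "
from cell import bot
print(bot.hand_in())"
```

```text
the job is handed in; nothing more can be done
None
```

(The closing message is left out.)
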